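Gauge the collars and shut the guard

ROBOT

A 6-joint arm with a two-finger parallel gripper is mounted at the origin on the work surface. World frame = base frame: x ahead of the robot, y to its left, z up, the work surface at z = 0. Lengths are in m, angles in degrees, forces in N, time in s.
With the tool pointing down it reaches from about 0.375 to 0.9 m from the base axis. Payload 3.1 kg.
Tool frame: the origin (TCP) lies on the centre line of the jaws, within the pads' length; the fingertips stand 19 mm ahead of it and the grasp point (between the pads) is the TCP (tips_ahead is the distance from the TCP to the fingertips, in m); z points along the fingers, y is the line along which they close (so a half turn about z gives the same grasp; the last joint's range is limited). The gripper opens to 87 mm and grips with 3 to 60 N. Pads are 19 mm wide; open, the fingers measure 117 mm over their backs; the gripper's body (75 mm by 190 mm) begins 51 mm behind the grasp point.
Start: joints at [-80.529, 30.224, 82.088, -0, 67.689, -10.227], TCP at [0.211, -0.588, 0.242] pointing down, gripper open.
Joint ranges: [-176.69, 176.69], [-43.24, 126.21], [12.49, 139.97], [-82, 262], [0, 151.66], [-163.58, 163.58]. Speed limits (degrees/s): [159.86, 159.86, 180, 180, 180, 180].

INTERFACE

Orientations are given as a 3x3 rotation matrix whose columns are the frame's x, y, z axes.
In Python, from rig import read_state, capture, hand_in, trace, landmark_of, tips_ahead gives the robot as it stands.
- The arm moves only by the shell command python3 -m jog 'ROWS'. ROWS is JSON, a list of rows, each an object of numbers: "tx", "ty", "tz": the shift along the tool's x, y, z in cm; "roll": the turn about the tool's z in rad; "jaw": the opening, from 0 (shut) to 1 (fully open). A call has 1 to 8 rows; each row shifts and turns the commanded pose from where the row before left it, along the tool's axes as they then stand; what a row does not reach is not made up. A row lasts 1/10 s, in which the tool goes at most 50 mm and 8.59 degrees, less where a joint would pass 70% of its speed; a pose out of reach is approached as far as the arm can. A call with a gripper value outside its range is refused whole. The fingers move at their own pace and stop on an object; the grip force is fixed at half the most. Time passes only in rows, so rows that do not move let the fingers close. It gives the time, the measured TCP pose, the force, the opening and the grip force at its end, in the units of the state.
- read_state(): the state, without advancing time (a new reading comes with each control period).
- capture(name): name is "scene" or "side" or "wrist"; returns a dict with "img" (400x640x3 uint8, red, green, blue), "vertical_fov" (degrees; the focal length in pixels is half the picture's height over the tangent of half this angle, whatever the lens; pixels are square), "cx", "cy" (the principal point, pixels), "k1" (the pictures are not rectified: a ray, as slopes to the right and down, at radius r is drawn at 1 + k1 r^2 times it, then the intrinsics apply), "cam_to_world" (4x4, takes a point from camera to world coordinates); the wrist camera has in their place "tool_from_camera" (4x4, takes a point from camera to tool coordinates, whose origin is the TCP and whose axes are the flange's). Camera axes: x right, y up, looking along -z (the intrinsics and any distortion apply to the point x, -y, -z); pixel columns grow to the right and rows downward; lengths in m; the calibration is good to about 2 mm. A picture is of the moment at which its call begins: read the wrist's pose just before it. There is no depth.
- hand_in(): hands the job in; it is judged then, once.
Trained networks look in the newest picture that a camera, given by its name, has taken for a name from the list of things; names that differ only in an ending like _2 or _b are one class to them, and where a whole thing is asked for, a point or a joint stands for the part that bears it (a point fixed in the world has none). Each returns a list of dicts, best first, with "p" (0 to 1); they miss things now and then, are a little off and sometimes report something else, mostly with a low value. They report only what shows in the picture. A call takes as long as a camera call. They do not tell look-alikes from the thing itself.
- trace(camera, thing): "pixels" (400x640 bool, what is visible of it) and "bbox" ([left, top, width, height] in pixels, round what is visible of it).
- landmark_of(camera, thing): "point" ([row, column] in pixels: a listed point, or the origin of a listed thing).
The state is a dict: "time_s": time; "joint_positions": joint angles; "qvel": joint speeds; "tau": joint torques, N m; "position": TCP position; "tcp_rot": TCP orientation; "force": force on the tool from outside, world axes, zero at the start; "moment": the same for the moment, N m; "opening": opening from 0.0 (shut) to 1.0 (fully open); "grasp_force": force on a finger pad.
Only numpy, scipy, OpenCV 4.12 (cv2) and the standard library are available. Lean on these libraries where they do the work, as an engineer would, in place of code of your own. Each camera call takes 0.05 s, during which the arm holds its last target. There are 200 camera calls.

TASK

Slide the gauge's guard fully open and measure every gold collar from the mat, one at a time, thickest first and thinnest last: stand it upright between the jaws, let go, and slide the jaw shut by its sprung thumb fin until it presses the collar gently but firmly against the fixed anvil for a moment. Open the jaw again, move each measured collar to the white tray, and when all stand upright in the tray slide the guard fully shut. Leave everything else on the bench where it is.

Things in the scene. Friction and masses are not known exactly. Their poses are not given: they have to be found in the camera images.
- gauge: Bench gauge, fixed: dark steel bed 170 mm (x) by 450 mm (y), top 12 mm above the table. Origin at table height on the jaws' centreline; y is the slide direction of jaw and guard. Bed from y -145 to +305 mm; grey headstock (100 mm wide, 70 mm high) from y +120 to +290 mm. Guide rails 8 mm above the bed at x = +-66 to 78 mm.
- anvil: Fixed jaw of the gauge, steel block 36 mm (x) by 20 mm (y), from 14 to 42 mm above the table. Origin on its measuring face at the lower edge centre (gauge y = +40 mm); the face looks to gauge -y.
- jaw: Sliding jaw: steel block 36 mm (x) by 16 mm (y), face 14 to 42 mm above the table, low carriage behind it (top at 30 mm). Origin at table height in the plane of its face, on the centreline; axes as the gauge; faces gauge +y. Gap to the anvil = 40 mm minus the origin's y in the gauge frame: 0 (shut) to 95 mm (fully back, towards -y). Stays where left (friction about 1 N).
- thumb (a joint): Sprung travel of the thumb fin relative to the sliding jaw: 0 at rest, positive when pushed towards the anvil (to 0.020 m stop, 600 N/m, so 5 mm is 3 N), -0.003 m when pulled back. When the jaw is on a part, this shows the measuring force.
- thumb_top (a point): Centre of the top of the black thumb fin that moves the sliding jaw: fin 30 mm (gauge x) by 14 mm (gauge y), 37 mm tall from a low carriage up to this point at 67 mm above the table. 55 mm behind the jaw's measuring face, 32 mm free between fin and jaw block.
- guard (a joint): Sliding guard over the gauge: 0 is shut (covers the jaws), grows to 0.215 m fully open (slid to gauge +y, over the headstock). Friction about 2 N. Clear tunnel 158 mm wide, 215 mm long, roof 86 mm above the table, open at both ends.
- guard_handle (a point): Centre of the top of the black handle on the guard's roof: upright bar 70 mm (gauge x) by 14 mm (gauge y), 36 mm tall, its top (this point) 122 mm above the table.
- mat: Thin dark rubber mat, 160 mm (x) by 250 mm (y), flat on the table, where the collars start. Origin at its centre.
- tray: White shallow tray, fixed, 160 mm (x) by 270 mm (y) outside, walls 5 mm thick and 14 mm high. Origin at the centre of its underside; the floor inside is 5 mm above it.
- collar56: Loose turned collar, gold anodised, 56 mm in diameter (the thickest of the four sizes): a plain cylinder 26 mm tall, then a narrower neck of 42 mm diameter and 10 mm height on top (36 mm tall in all). Stands upright; origin at the centre of its underside, z up. May be absent.
- collar48: Loose turned collar, gold anodised, 48 mm in diameter (the second thickest of the four sizes): a plain cylinder 26 mm tall, then a narrower neck of 34 mm diameter and 10 mm height on top (36 mm tall in all). Stands upright; origin at the centre of its underside, z up. May be absent.
- collar40: Loose turned collar, gold anodised, 40 mm in diameter (the third thickest of the four sizes): a plain cylinder 26 mm tall, then a narrower neck of 26 mm diameter and 10 mm height on top (36 mm tall in all). Stands upright; origin at the centre of its underside, z up. May be absent.
- collar32: Loose turned collar, gold anodised, 32 mm in diameter (the thinnest of the four sizes): a plain cylinder 26 mm tall, then a narrower neck of 18 mm diameter and 10 mm height on top (36 mm tall in all). Stands upright; origin at the centre of its underside, z up. May be absent.
- tape_roll: Roll of brown tape, 76 mm diameter, 24 mm tall; not part of the job, leave it where it is. Origin at the middle of its underside.
- marker: Black marker pen, 16 mm diameter, about 120 mm long, lying; not part of the job, leave it where it is. Origin at the middle of its underside.
- oil_jar: White jar, 64 mm diameter, 100 mm tall; not part of the job, leave it where it is. Origin at the middle of its underside.
- carton: Cardboard carton 70 x 90 x 60 mm; not part of the job, leave it where it is. Origin at the middle of its underside.
- screwdriver: Screwdriver, lying; not part of the job, leave it where it is. Origin at the middle of its underside.
- bench_brush: Bench brush, lying; not part of the job, leave it where it is. Origin at the middle of its underside.
- scrap_cup: Steel cup, 72 mm diameter, 85 mm tall; not part of the job, leave it where it is. Origin at the middle of its underside.
There are look-alikes about, which are no part of the job. What is shaped like the collar40 but grey or turquoise is not meant.

How it is judged:
By the outcome, as a careful person would: the job done as asked, in the order asked, and still so for the second after the job is handed in, with the robot touching nothing.
Of collar56, collar48, collar40, collar32 only 2 to 3 are there at a start; the rules pass over those that are not, and their reading is None.
At some moment in a run one of collar56, collar48, collar40, collar32 may be knocked a few centimetres aside while the robot is not near it.
It also fails if it takes over 210 s, if anything falls off the work surface, if the arm or the gripper's body presses on something with over 40 N, if the wrist force passes 120 N, or if a joint passes its speed limit or range.

## Working session

There is one attempt and no reset: what is moved stays moved. The work goes in short steps, Python scripts to look and compute and a shell command to move; the robot and the scene stay as the last step left them, time stands still between calls to the robot, and variables do not carry over. Pictures are saved under pics/ and viewed, at most 14 in all, crops included, and the job is handed in when it is done.

```bash
mkdir -p pics; ls
cat > h.py <<'E'
import numpy as np, cv2
from rig import *
def cap(n):
    s=read_state(); c=capture(n); c['s']=s
    if 'cam_to_world' in c: T=np.array(c['cam_to_world'])
    else:
        W=np.eye(4);W[:3,:3]=s['tcp_rot'];W[:3,3]=s['position'];T=W@np.array(c['tool_from_camera'])
    c['T']=T; c['f']=200/np.tan(np.radians(c['vertical_fov'])/2); return c
def ray(c,row,col):
    d=np.array([(col-c['cx'])/c['f'],(row-c['cy'])/c['f']]);u=d.copy()
    for _ in range(20): u=d/(1+c['k1']*(u@u))
    v=c['T'][:3,:3]@np.array([u[0],-u[1],-1]); return c['T'][:3,3],v/np.linalg.norm(v)
def onz(c,p,z):
    o,v=ray(c,*p); return o+v*(z-o[2])/v[2]
def tri(L):
    A=0;b=0
    for c,p in L:
        o,v=ray(c,*p);M=np.eye(3)-np.outer(v,v);A=A+M;b=b+M@o
    return np.linalg.solve(A,b)
def proj(c,P):
    q=np.linalg.inv(c['T'])@np.append(P,1);u=np.array([q[0],-q[1]])/-q[2];u=u*(1+c['k1']*(u@u))
    return np.array([u[1]*c['f']+c['cy'],u[0]*c['f']+c['cx']])
def save(c,n): cv2.imwrite('pics/'+n+'.png',c['img'][:,:,::-1])
E
python3 - <<'E'
from h import *
np.set_printoptions(precision=3,suppress=True)
C={n:cap(n) for n in('scene','side','wrist')}
print(tips_ahead if not callable(tips_ahead) else tips_ahead(), C['scene']['s']['tcp_rot'])
save(C['scene'],'scene0');save(C['side'],'side0');save(C['wrist'],'w0')
for n in C: print(n,C[n]['T'][:3,3],C[n]['T'][:3,:3]@[0,0,-1],C[n]['vertical_fov'])
for t in 'gauge anvil jaw thumb_top guard_handle mat tray collar56 collar48 collar40 collar32'.split():
    D={}
    for n in('scene','side'):
        D[n]=landmark_of(n,t)
        print(t,n,[(round(d['p'],2),np.round(d['point'])) for d in D[n][:4]])
    if D['scene'] and D['side']: print('   tri',tri([(C[n],D[n][0]['point']) for n in D]))
E
```

```text
pics
0.019 [[ 0.941  0.337 -0.   ]
 [ 0.337 -0.941  0.002]
 [ 0.    -0.002 -1.   ]]
scene [ 1.371 -0.482  0.961] [-0.667  0.371 -0.646] 57.36225253640572
side [ 0.272 -0.761  0.989] [ 0.211  0.625 -0.751] 48.92536700222891
wrist [ 0.289 -0.559  0.384] [-0.285 -0.101 -0.953] 62.37120890665235
gauge scene [(0.79, array([257., 337.]))]
gauge side [(0.89, array([210., 365.]))]
   tri [ 0.667 -0.02  -0.004]
anvil scene []
anvil side []
jaw scene []
jaw side [(0.36, array([198., 378.]))]
thumb_top scene [(0.7, array([267., 193.])), (0.54, array([310., 251.]))]
thumb_top side [(0.58, array([306., 436.]))]
   tri [ 0.632 -0.456  0.191]
guard_handle scene [(0.97, array([238., 322.])), (0.35, array([308., 200.]))]
guard_handle side [(0.79, array([198., 375.]))]
   tri [ 0.661 -0.078  0.115]
mat scene [(0.69, array([243., 251.]))]
mat side [(0.86, array([297., 316.]))]
   tri [ 0.443 -0.247 -0.011]
tray scene [(0.63, array([199., 358.]))]
tray side [(0.79, array([171., 269.]))]
   tri [ 0.439  0.227 -0.01 ]
collar56 scene [(0.68, array([284., 230.])), (0.57, array([242., 258.])), (0.53, array([
[... 379 characters left out ...]
 (0.81, array([270., 292.])), (0.7, array([284., 366.])), (0.61, array([332., 388.]))]
   tri [ 0.35  -0.291 -0.239]
collar40 scene [(0.68, array([284., 230.])), (0.57, array([242., 258.])), (0.53, array([224., 268.])), (0.49, array([266., 266.]))]
collar40 side [(0.83, array([338., 274.])), (0.81, array([270., 292.])), (0.7, array([284., 366.])), (0.61, array([332., 388.]))]
   tri [ 0.35  -0.291 -0.239]
collar32 scene [(0.68, array([284., 230.])), (0.57, array([242., 258.])), (0.53, array([224., 268.])), (0.49, array([266., 266.]))]
collar32 side [(0.83, array([338., 274.])), (0.81, array([270., 292.])), (0.7, array([284., 366.])), (0.61, array([332., 388.]))]
   tri [ 0.35  -0.291 -0.239]
```

View pics/scene0.png

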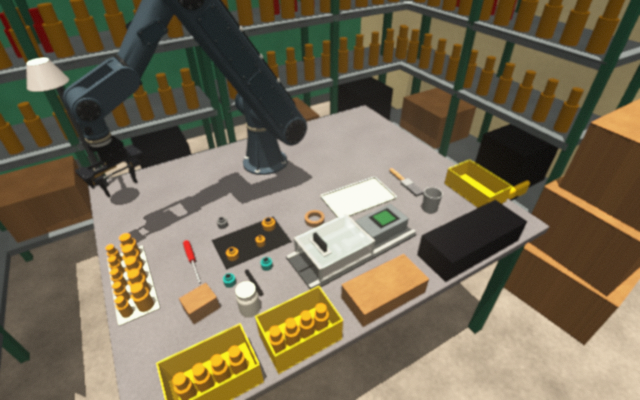

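View pics/side0.png

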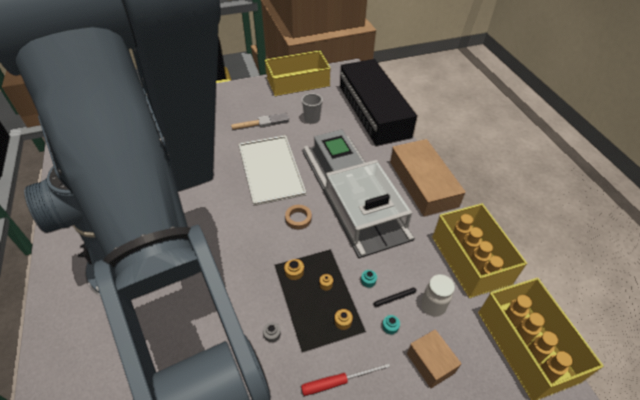

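Scene view: the mat (about 250,243) holds three gold collars, at px (col,row) (232,254), (260,240) and (268,223). Side view: they are at (343,318), (326,282) and (294,268).

What could be mistaken for them:
- Grey look-alike: side (272,330).
- Turquoise look-alikes: side (369,277) and (391,323).
- Gold bottles in the bins and on the shelf card: off the mat.

I choose the three gold ones on the mat. The guard is shut, with its handle at side (377,202).

Run:
```python
from h import *
np.set_printoptions(precision=4,suppress=True)
C={n:cap(n) for n in('scene','side')}
D={n:landmark_of(n,'collar40') for n in C}; M={n:trace(n,'collar40') for n in C}
for a in D['scene']:
    for b in D['side']:
        P=tri([(C['scene'],a['point']),(C['side'],b['point'])])
        e=max(np.linalg.norm(proj(C['scene'],P)-a['point']),np.linalg.norm(proj(C['side'],P)-b['point']))
        if e<3 and abs(P[2])<.03: 
            im=C['side']['img'];r,c=np.int32(b['point']);print(P,round(e,1),np.round(b['point']),im[r-4,c])
for m in M['side']:
    if m['p']<.3: continue
    x,y,w,h=m['bbox']; px=m['pixels']; hsv=cv2.cvtColor(C['side']['img'],cv2.COLOR_RGB2HSV)[px].mean(0)
    # width at z=.02
    A=onz(C['side'],(y+h*.6,x),.016);B=onz(C['side'],(y+h*.6,x+w),.016)
    print(round(m['p'],2),m['bbox'],'hsv',hsv.round(),'width mm',1e3*np.linalg.norm(A-B))
s=C['side']
for p in [(250,357),(238,412),(148,305)]: print('bed',p,onz(s,p,.012))
big=cv2.resize(s['img'][120:370,230:450],None,fx=2.4,fy=2.4,interpolation=cv2.INTER_CUBIC); cv2.imwrite('pics/sc1.png',big[:,:,::-1])
```

```text
[ 0.3186 -0.3275 -0.0011] 0.5 [340. 276.] [124 119 114]
[ 0.4714 -0.2311  0.0111] 1.6 [283. 324.] [165 125  63]
[ 0.5841 -0.3819 -0.0165] 1.3 [332. 389.] [ 73 158 147]
[ 0.5815 -0.2488  0.0064] 0.1 [280. 368.] [47 90 83]
0.72 [264.4, 323.4, 14.8, 18.8] hsv [ 16.  20. 105.] width mm 34.199956486751304
0.7 [318.6, 276.0, 13.6, 16.8] hsv [ 18. 156. 143.] width mm 34.06410498659733
0.54 [362.1, 272.1, 16.1, 14.4] hsv [ 83. 115. 114.] width mm 40.794521243870825
0.53 [282.4, 257.0, 22.5, 23.0] hsv [ 24. 141. 130.] width mm 57.77084465689514
0.53 [380.9, 317.0, 19.8, 18.3] hsv [ 83. 115. 117.] width mm 46.48950404635861
0.49 [337.0, 311.4, 15.5, 21.7] hsv [ 24. 144. 143.] width mm 36.499959997830764
bed (250, 357) [ 0.5874 -0.158   0.012 ]
bed (238, 412) [ 0.7459 -0.1671  0.012 ]
bed (148, 305) [0.5722 0.27   0.012 ]
```

View pics/sc1.png

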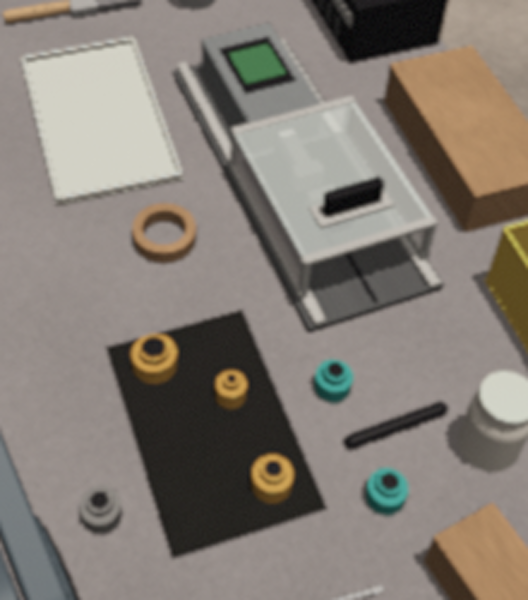

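Crop of the side view: three gold collars on the mat. The top-left one looks largest, the bottom-right is medium and the one right of centre is small. The grey and turquoise look-alikes are off the mat. Next I move the wrist camera over the mat.

```bash
python3 -m jog '[{"roll":0.133,"tz":-2},{"roll":0.133,"tz":-2},{"roll":0.134,"tz":-2}]'; python3 -m jog '[{"tx":2.9,"ty":-3.9},{"tx":2.9,"ty":-3.9},{"tx":2.9,"ty":-3.9},{"tx":2.9,"ty":-3.9},{"tx":2.9,"ty":-3.9},{"tx":2.9,"ty":-3.9},{"tx":2.9,"ty":-3.9},{}]'
python3 - <<'E'
from h import *
np.set_printoptions(precision=4,suppress=True)
c=cap('wrist');save(c,'w1');print(c['s']['position'],c['s']['time_s'],c['s']['tcp_rot'])
for t in ('collar40','guard_handle','mat','gauge','thumb_top'):
    for d in landmark_of('wrist',t): print(t,round(d['p'],2),np.round(d['point']),onz(c,d['point'],{'guard_handle':.122,'thumb_top':.067}.get(t,0)))
E
```

```text
[ 0.2107 -0.5884  0.2416] 1.55 [[ 0.9415  0.337   0.    ]
 [ 0.337  -0.9415 -0.    ]
 [-0.      0.     -1.    ]]$[0]: bad value
$[0]: bad value
```

View pics/w1.png

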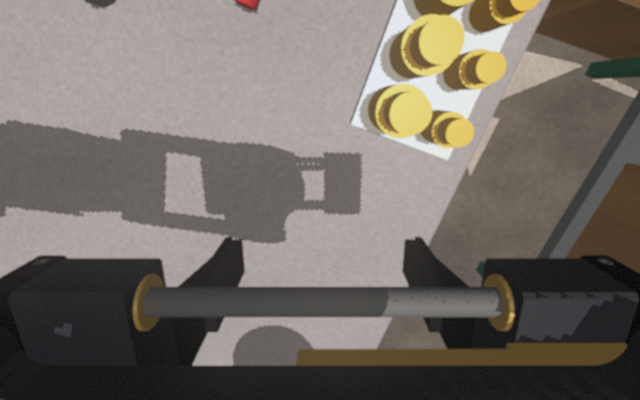

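The rows were refused, so the wrist picture shows only the start pose (gripper fingers at the bottom). I retry with all the keys given.

```bash
python3 -m jog '[{"tx":0,"ty":0,"tz":-2,"roll":0.133,"jaw":1},{"tx":0,"ty":0,"tz":-2,"roll":0.133,"jaw":1},{"tx":0,"ty":0,"tz":-2,"roll":0.134,"jaw":1}]'; python3 -m jog --help | head -30
```

```text
time_s: 2.15
position: [0.2107, -0.5882, 0.302]
tcp_rot: [[0.998, -0.062, -0.0], [-0.062, -0.998, 0.001], [-0.0, -0.001, -1.0]]
force: [-0.0, -0.2, 0.6]
opening: 0.996
grasp_force: 0.0invalid input: not JSON, or not a number
```

```bash
python3 -m jog '[{"tx":2.9,"ty":-3.9,"tz":0,"roll":0,"jaw":1},{"tx":2.9,"ty":-3.9,"tz":0,"roll":0,"jaw":1},{"tx":2.9,"ty":-3.9,"tz":0,"roll":0,"jaw":1},{"tx":2.9,"ty":-3.9,"tz":0,"roll":0,"jaw":1},{"tx":2.9,"ty":-3.9,"tz":0,"roll":0,"jaw":1},{"tx":2.9,"ty":-3.9,"tz":0,"roll":0,"jaw":1},{"tx":2.9,"ty":-3.9,"tz":0,"roll":0,"jaw":1},{"tx":0,"ty":0,"tz":0,"roll":0,"jaw":1}]'
python3 - <<'E'
from h import *
np.set_printoptions(precision=4,suppress=True)
c=cap('wrist');save(c,'w2');print(c['s']['position'],c['s']['time_s'],c['T'][:3,:3]@[0,0,-1],c['T'][:3,3])
for t in ('collar40','guard_handle'):
    for d in landmark_of('wrist',t): print(t,round(d['p'],2),np.round(d['point']),onz(c,d['point'],{'guard_handle':.122,'thumb_top':.067}.get(t,0)))
E
```

```text
time_s: 2.95
position: [0.4315, -0.3221, 0.3018]
tcp_rot: [[0.999, -0.049, 0.001], [-0.049, -0.999, 0.002], [0.001, -0.002, -1.0]]
force: [-0.9, -0.4, 0.9]
opening: 0.996
grasp_force: 0.0
[ 0.4315 -0.3221  0.3018] 2.95 [-0.3004  0.0159 -0.9537] [ 0.5148 -0.3258  0.4454]
collar40 0.93 [178. 208.] [ 0.4121 -0.161   0.    ]
collar40 0.83 [121. 327.] [ 0.4818 -0.329   0.    ]
collar40 0.81 [ 41. 256.] [ 0.5824 -0.2464  0.    ]
collar40 0.61 [130. 244.] [ 0.4752 -0.2184  0.    ]
collar40 0.6 [ 31. 364.] [ 0.586 -0.379  0.   ]
```

View pics/w2.png

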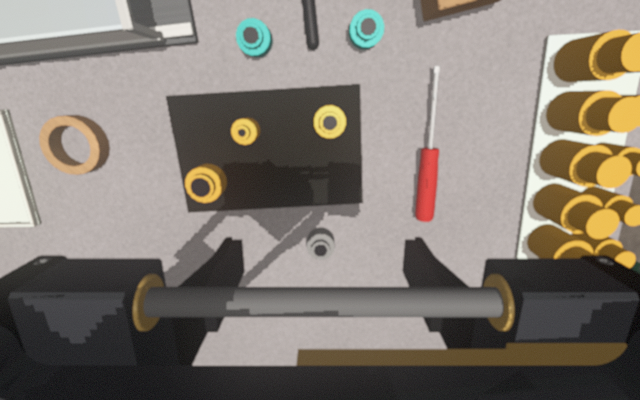

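Wrist view: gold collars at (204,184) large, (244,131) small and (330,122) medium. The grey look-alike is at (320,243) and the turquoise ones at (253,37) and (367,28), all off the mat. This close view confirms the choice. Next: over the gauge.

```bash
cat >> h.py <<'E'
def golds(c,z=.026,amin=150,S=1.0):
    "gold blobs: (centre xy at rim height, dia mm, px)"
    h=cv2.cvtColor(c['img'],cv2.COLOR_RGB2HSV)
    m=((h[...,0]>12)&(h[...,0]<32)&(h[...,1]>110)&(h[...,2]>90)).astype(np.uint8)
    m=cv2.morphologyEx(m,cv2.MORPH_CLOSE,np.ones((9,9)))
    n,l,st,ce=cv2.connectedComponentsWithStats(m);out=[]
    for i in range(1,n):
        if st[i,4]<amin: continue
        x,y,w,hh,_=st[i]
        a=onz(c,(y+hh/2,x-.5),z);b=onz(c,(y+hh/2,x+w-.5),z)
        ct=(a+b)/2; out.append((ct[:2].round(4),round(1e3*np.linalg.norm(a-b),1),(x,y,w,hh)))
    return out
E
python3 -m jog '[{"tx":3,"ty":-3.3,"tz":0,"roll":0,"jaw":1},{"tx":3,"ty":-3.3,"tz":0,"roll":0,"jaw":1},{"tx":3,"ty":-3.3,"tz":0,"roll":0,"jaw":1},{"tx":3,"ty":-3.3,"tz":0,"roll":0,"jaw":1},{"tx":3,"ty":-3.3,"tz":0,"roll":0,"jaw":1},{"tx":3,"ty":-3.3,"tz":0,"roll":0,"jaw":1},{"tx":3,"ty":-3.3,"tz":0,"roll":0,"jaw":1},{"tx":3,"ty":-3.3,"tz":0,"roll":0,"jaw":1}]'
python3 - <<'E'
from h import *
np.set_printoptions(precision=4,suppress=True)
I=cv2.imread('pics/w2.png')[:,:,::-1]
c=cap('wrist');save(c,'w3');print(c['s']['position'],c['s']['tcp_rot'])
for t in ('thumb_top','guard_handle','gauge','jaw'):
    for d in landmark_of('wrist',t): print(t,round(d['p'],2),np.round(d['point']),onz(c,d['point'],{'guard_handle':.122,'thumb_top':.067}.get(t,0)))
# old view w2
k=dict(c);k['img']=I;s=dict(position=[0.4315,-0.3221,0.3018])
W0=np.eye(4);W0[:3,:3]=[[0.999,-0.049,0.001],[-0.049,-0.999,0.002],[0.001,-0.002,-1]];W0[:3,3]=s['position']
k['T']=W0@np.array(c['tool_from_camera'])
for g in golds(k): print(g)
E
```

```text
time_s: 3.9
position: [0.6842, -0.0786, 0.3014]
tcp_rot: [[0.998, -0.059, -0.0], [-0.059, -0.998, -0.001], [0.0, 0.001, -1.0]]
force: [0.1, -0.4, -0.6]
opening: 0.999
grasp_force: 0.0
[ 0.6842 -0.0786  0.3014] [[ 0.9982 -0.0594 -0.    ]
 [-0.0594 -0.9982 -0.0007]
 [ 0.      0.0007 -1.    ]]
guard_handle 0.77 [201. 331.] [ 0.6631 -0.0853  0.122 ]
gauge 0.8 [179. 287.] [ 0.6589 -0.027   0.    ]
jaw 0.66 [200. 330.] [ 0.6257 -0.0854  0.    ]
(array([ 0.5431, -0.6481]), np.float64(99.7), (np.int32(555), np.int32(30), np.int32(85), np.int32(51)))
(array([ 0.4773, -0.6562]), np.float64(114.7), (np.int32(547), np.int32(91), np.int32(93), np.int32(44)))
(array([ 0.4823, -0.3317]), np.float64(42.2), (np.int32(313), np.int32(104), np.int32(34), np.int32(36)))
(array([ 0.4759, -0.225 ]), np.float64(37.5), (np.int32(230), np.int32(117), np.int32(30), np.int32(29)))
(array([ 0.3579, -0.6668]), np.float64(150.2), (np.int32(528), np.int32(140), np.int32(112), np.int32(129)))
(array([ 0.4116, -0.1644]), np.float64(55.2), (np.int32(184), np.int32(163), np.int32(42), np.int32(41)))
(array([ 0.2343, -0.0499]), np.float64(44.5), (np.int32(132), np.int32(275), np.int32(30), np.int32(56)))
(array([ 0.208 , -0.5715]), np.float64(44.4), (np.int32(485), np.int32(275), np.int32(30), np.int32(57)))
(array([ 0.1173, -0.5227]), np.float64(513.4), (np.int32(298), np.int32(344), np.int32(328), np.int32(21)))
```

View pics/w3.png

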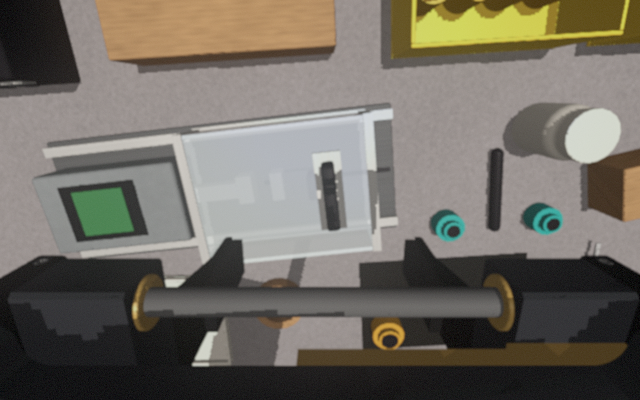

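Wrist view: the gauge lies across the picture, bed end at right (393,105)-(397,222), handle at (330,197), headstock with the green screen at left (105,210). A gold collar is at the bottom (388,333). I work out the gauge yaw and the handle position from this.

Run:
```python
from h import *
np.set_printoptions(precision=4,suppress=True)
c=cap('wrist')
print(c['s']['position'],c['s']['tcp_rot'][0])
d=landmark_of('wrist','guard_handle')[0]['point']
def yaw(p,q,z):
    a,b=onz(c,p,z),onz(c,q,z);v=b-a;t=np.degrees(np.arctan2(v[1],v[0]));print(a,b,t,np.linalg.norm(v))
yaw((222,397),(105,393),.012)   # -y end, along +x
yaw((108,390),(152,45),.020)    # rail far, along +y
yaw((230,335),(162,325),.122)
yaw((258,205),(138,183),.086); yaw((248,375),(112,362),.086)
m=trace('wrist','guard_handle')
for k in m[:2]: print(k['p'],k['bbox'])
h=cv2.cvtColor(c['img'],cv2.COLOR_RGB2GRAY)[140:245,300:350]<50
ys,xs=np.nonzero(h);r=cv2.minAreaRect(np.float32(np.c_[xs+300,ys+140]));print('dark',r,h.sum(),onz(c,r[0][::-1],.122),onz(c,r[0][::-1],.104))
s=cap('scene');sd=cap('side');a=landmark_of('scene','guard_handle')[0]['point'];b=landmark_of('side','guard_handle')[0]['point']
print('lm',d,onz(c,d,.122),'tri',tri([(c,d),(s,a),(sd,b)]),tri([(s,a),(c,d)]),tri([(sd,b),(c,d)]))
```

```text
[ 0.6826 -0.0791  0.301 ] [ 0.9983 -0.058  -0.0015]
[ 0.589  -0.1776  0.012 ] [ 0.7478 -0.1711  0.012 ] 2.352619539162568 0.15898078292461304
[ 0.7448 -0.1658  0.02  ] [0.716 0.278 0.02 ] 93.70864609715105 0.4447294505746143
[ 0.6288 -0.0883  0.122 ] [ 0.7021 -0.0819  0.122 ] 5.017930196324299 0.07350425175141703
[0.5863 0.0694 0.086 ] [0.7299 0.0691 0.086 ] -0.10736028836410152 0.14368468259064426
[ 0.5874 -0.1355  0.086 ] [ 0.7458 -0.1236  0.086 ] 4.318716180175123 0.15878118136946875
0.96 [170.7, 108.4, 211.6, 156.0]
dark ((0.0, 0.0), (0.0, 0.0), 0.0) 0 [0.8593 0.189  0.122 ] [0.8645 0.2042 0.104 ]
lm [200.3, 332.8] [ 0.6619 -0.0876  0.122 ] tri [ 0.6662 -0.0841  0.1166] [ 0.6613 -0.0837  0.1065] [ 0.6631 -0.0875  0.1261]
```

```bash
python3 -m jog '[{"tx":-1,"ty":0.3,"tz":4,"roll":-0.122,"jaw":0.6},{"tx":-1,"ty":0.2,"tz":4,"roll":0,"jaw":0.6},{"tx":0,"ty":0,"tz":4,"roll":0,"jaw":0.6},{"tx":0,"ty":0,"tz":0,"roll":0,"jaw":0.6},{"tx":0,"ty":0,"tz":0,"roll":0,"jaw":0.6}]'
python3 - <<'E'
from h import *
np.set_printoptions(precision=4,suppress=True)
c=cap('wrist')
d=landmark_of('wrist','guard_handle')[0]; print(d, onz(c,d['point'],.122)); save(c,'w4')
E
```

```text
time_s: 5.0
position: [0.6634, -0.0825, 0.1818]
tcp_rot: [[0.998, 0.065, -0.0], [0.065, -0.998, 0.0], [-0.0, -0.0, -1.0]]
force: [0.1, -0.1, 0.3]
opening: 0.65
grasp_force: 0.0
{'point': [227.5, 324.9], 'p': 0.88} [ 0.6628 -0.0832  0.122 ]
```

View pics/w4.png

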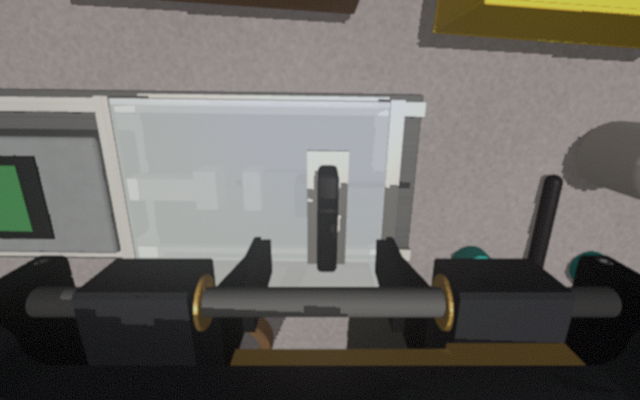

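The view shows the tool square to the gauge and the handle (327,220) centred between the fingers. I descend, grip and slide the guard open.

```bash
python3 -m jog '[{"tx":0,"ty":0,"tz":3.5,"roll":0,"jaw":0.6},{"tx":0,"ty":0,"tz":3.4,"roll":0,"jaw":0.6},{"tx":0,"ty":0,"tz":0,"roll":0,"jaw":0.1},{"tx":0,"ty":0,"tz":0,"roll":0,"jaw":0.1},{"tx":0,"ty":0,"tz":0,"roll":0,"jaw":0.1},{"tx":0,"ty":0,"tz":0,"roll":0,"jaw":0.1},{"tx":0,"ty":0,"tz":0,"roll":0,"jaw":0.1}]'; python3 -m jog '[{"tx":0,"ty":-1.5,"tz":0,"roll":0,"jaw":0.1},{"tx":0,"ty":-3,"tz":0,"roll":0,"jaw":0.1},{"tx":0,"ty":-3,"tz":0,"roll":0,"jaw":0.1},{"tx":0,"ty":-3,"tz":0,"roll":0,"jaw":0.1},{"tx":0,"ty":-3,"tz":0,"roll":0,"jaw":0.1},{"tx":0,"ty":-3,"tz":0,"roll":0,"jaw":0.1},{"tx":0,"ty":-3,"tz":0,"roll":0,"jaw":0.1},{"tx":0,"ty":-1,"tz":0,"roll":0,"jaw":0.1}]'
```

```text
time_s: 5.8
position: [0.6642, -0.0824, 0.1144]
tcp_rot: [[0.998, 0.066, 0.003], [0.066, -0.998, -0.001], [0.003, 0.001, -1.0]]
force: [0.6, 0.3, -0.5]
opening: 0.236
grasp_force: 0.0
time_s: 6.6
position: [0.6539, 0.1157, 0.1142]
tcp_rot: [[0.997, 0.074, 0.01], [0.074, -0.997, -0.018], [0.008, 0.019, -1.0]]
force: [5.3, -40.2, -1.6]
opening: 0.162
grasp_force: 30.1
```

```bash
python3 -m jog '[{"tx":0,"ty":0,"tz":0,"roll":0,"jaw":0.1},{"tx":0,"ty":0,"tz":0,"roll":0,"jaw":0.1},{"tx":0,"ty":0,"tz":0,"roll":0,"jaw":0.1}]'
```

```text
time_s: 6.9
position: [0.6539, 0.1154, 0.1142]
tcp_rot: [[0.998, 0.066, 0.009], [0.066, -0.998, -0.011], [0.008, 0.011, -1.0]]
force: [5.0, -17.8, 0.5]
opening: 0.157
grasp_force: 29.9
```

Run:
```python
from h import *
np.set_printoptions(precision=4,suppress=True)
c=cap('wrist'); a=c['img']; s=cap('side'); b=s['img'][80:280,220:440]
b=cv2.resize(b,(440,400)); cv2.imwrite('pics/p5.png',np.hstack([a[:,:350],b])[:,:,::-1]); print(c['s']['force'],c['s']['position'],c['s']['moment'])
```

```text
[  4.9594 -17.8357   0.5435] [0.6539 0.1154 0.1142] [-2.7749 -0.7205 -0.213 ]
```

View pics/p5.png

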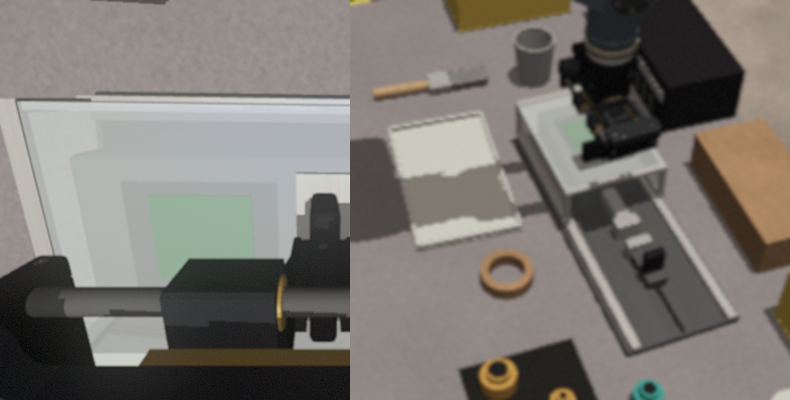

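The guard looks slid over the headstock, and the jaw and thumb fin are now visible. Travel reads 198 mm against a stop. I release, rise and measure it.

```bash
python3 -m jog '[{"tx":0,"ty":0.7,"tz":0,"roll":0,"jaw":0.1},{"tx":0,"ty":0,"tz":0,"roll":0,"jaw":0.5},{"tx":0,"ty":0,"tz":0,"roll":0,"jaw":0.5},{"tx":0,"ty":0,"tz":0,"roll":0,"jaw":0.5},{"tx":0,"ty":0,"tz":-4.5,"roll":0,"jaw":0.5},{"tx":0,"ty":2.5,"tz":-4.0,"roll":0,"jaw":0.5},{"tx":0,"ty":2.5,"tz":-4.0,"roll":0,"jaw":0.4},{"tx":0,"ty":2.5,"tz":-4,"roll":0,"jaw":0.4}]'; python3 -m jog '[{"tx":0,"ty":3,"tz":0,"roll":0,"jaw":0.4},{"tx":0,"ty":3,"tz":0,"roll":0,"jaw":0.35},{"tx":0,"ty":0,"tz":0,"roll":0,"jaw":0.35}]'
python3 - <<'E'
from h import *
np.set_printoptions(precision=4,suppress=True)
c=cap('wrist');save(c,'w6')
s=cap('scene');sd=cap('side')
Z={'guard_handle':.122,'thumb_top':.067,'jaw':0,'anvil':.014,'gauge':0,'tray':0}
G=np.array([.6588,-.0297]);ux=np.array([.998,.065]);uy=np.array([-.065,.998])
for t in Z:
    L=[]
    for n,k in (('wrist',c),('scene',s),('side',sd)):
        d=landmark_of(n,t)
        if d: L.append((k,d[0]['point']));q=onz(k,d[0]['point'],Z[t]);print(t,n,round(d[0]['p'],2),np.round(d[0]['point']),q,'gauge',(q[:2]-G)@ux,(q[:2]-G)@uy)
    if len(L)>1: print('   tri',tri(L))
E
```

```text
time_s: 7.8
position: [0.6541, 0.041, 0.2788]
tcp_rot: [[0.998, 0.068, -0.002], [0.068, -0.998, 0.0], [-0.002, -0.0, -1.0]]
force: [0.3, 0.1, -0.7]
opening: 0.419
grasp_force: 0.0
time_s: 8.1
position: [0.6589, -0.0224, 0.2778]
tcp_rot: [[0.998, 0.063, -0.0], [0.063, -0.998, -0.002], [-0.0, 0.002, -1.0]]
force: [-0.8, 0.0, -0.2]
opening: 0.362
grasp_force: 0.0
guard_handle wrist 0.56 [182. 180.] [0.656  0.1117 0.122 ] gauge 0.006394881261595971 0.14132927721364577
guard_handle scene 0.6 [216. 369.] [0.6597 0.1093 0.122 ] gauge 0.00996826598764102 0.13868352436536124
guard_handle side 0.65 [150. 350.] [0.6596 0.1067 0.122 ] gauge 0.00970034004717864 0.13607228413903646
   tri [0.6585 0.1097 0.1216]
thumb_top wrist 0.86 [169. 362.] [ 0.6676 -0.0639  0.067 ] gauge 0.006566974782056188 -0.03470779757453107
thumb_top scene 0.53 [245. 324.] [ 0.6506 -0.0621  0.067 ] gauge -0.01028879252395652 -0.03176992807333685
thumb_top side 0.45 [204. 373.] [ 0.6678 -0.0613  0.067 ] gauge 0.006883121759705372 -0.03207669110801069
   tri [ 0.6646 -0.066   0.0764]
jaw wrist 0.76 [162. 310.] [ 0.6588 -0.0
[... 396 characters left out ...]
3
anvil side 0.69 [197. 358.] [0.6568 0.0154 0.014 ] gauge 0.0009709948338483246 0.04509767220248455
   tri [ 0.5818 -0.1962  0.2111]
gauge wrist 0.98 [159. 326.] [ 0.6636 -0.0258  0.    ] gauge 0.005031872948980749 0.0036132053328418764
gauge scene 0.65 [256. 335.] [ 0.6618 -0.0257  0.    ] gauge 0.003297886750216929 0.00375691955054371
gauge side 0.84 [210. 365.] [ 0.6647 -0.0265  0.    ] gauge 0.0061415745944891145 0.0027816962146580836
   tri [ 0.6638 -0.0266  0.0015]
tray scene 0.57 [199. 359.] [0.4483 0.2236 0.    ] gauge -0.19364917688731104 0.2665124309019558
tray side 0.82 [167. 272.] [0.4498 0.2307 0.    ] gauge -0.19161924132438818 0.27347763035439704
   tri [0.4494 0.2242 0.0032]
```

View pics/w6.png

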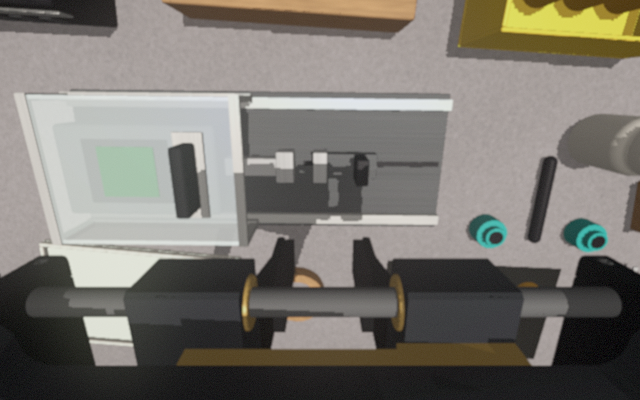

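Wrist view: the guard is at left over the headstock, its near roof edge at col 243. The anvil is at (285,165), the jaw block (320,165), the fin (361,168), and the bed end at col 447. I check the guard travel from its roof edges.

Run:
```python
from h import *
np.set_printoptions(precision=4,suppress=True)
c=cap('wrist')
def at(pos,R):
    W=np.eye(4);W[:3,:3]=R;W[:3,3]=pos;k=dict(c);k['T']=W@np.array(c['tool_from_camera']);return k
w3=at([.6842,-.0786,.3014],[[.9982,-.0594,0],[-.0594,-.9982,-.0007],[0,.0007,-1]])
print('w3 roof',onz(w3,(138,183),.086),onz(w3,(112,365),.086),onz(w3,(250,378),.086),onz(w3,(262,203),.086))
print('now roof',onz(c,(95,18),.086),onz(c,(95,242),.086),onz(c,(245,243),.086),onz(c,(245,58),.086))
print('bed end',onz(c,(97,451),.02),onz(c,(222,438),.02),'rail +y end',onz(c,(92,70),.02))
for n,p,z in(('anvil near',(165,294),.042),('anvil far',(165,275),.042),('jaw face',(165,313),.042),('jaw back',(165,327),.042),('fin',(168,361),.067),('fin lo',(168,355),.067),('fin hi',(168,368),.067)): print(n,onz(c,p,z))
for n in('top','bot'): pass
print('anvil x',onz(c,(150,285),.042),onz(c,(181,285),.042)); print('jaw x',onz(c,(150,320),.042),onz(c,(181,320),.042)); print('fin x',onz(c,(154,361),.067),onz(c,(184,361),.067))
```

```text
w3 roof [0.7321 0.0697 0.086 ] [ 0.7474 -0.1264  0.086 ] [ 0.5863 -0.1385  0.086 ] [0.5831 0.0734 0.086 ]
now roof [0.7227 0.281  0.086 ] [0.7368 0.0646 0.086 ] [0.5772 0.0649 0.086 ] [0.5638 0.2703 0.086 ]
bed end [ 0.7493 -0.1621  0.02  ] [ 0.5941 -0.1735  0.02  ] rail +y end [0.7261 0.2782 0.02  ]
anvil near [0.6619 0.015  0.042 ]
anvil far [0.6605 0.0371 0.042 ]
jaw face [ 0.6634 -0.0071  0.042 ]
jaw back [ 0.6644 -0.0233  0.042 ]
fin [ 0.6687 -0.06    0.067 ]
fin lo [ 0.6683 -0.0534  0.067 ]
fin hi [ 0.6692 -0.0676  0.067 ]
anvil x [0.6788 0.026  0.042 ] [0.642  0.0249 0.042 ]
jaw x [ 0.6814 -0.0141  0.042 ] [ 0.6447 -0.0164  0.042 ]
fin x [ 0.684  -0.0584  0.067 ] [ 0.6507 -0.0618  0.067 ]
```

```bash
python3 -m jog '[{"tx":0.4,"ty":-4.6,"tz":0,"roll":0,"jaw":0.6},{"tx":0,"ty":-4.6,"tz":0,"roll":0,"jaw":0.6},{"tx":0,"ty":-4.6,"tz":0,"roll":0,"jaw":0.6},{"tx":0,"ty":0,"tz":4.3,"roll":0,"jaw":0.6},{"tx":0,"ty":0,"tz":4,"roll":0,"jaw":0.6},{"tx":0,"ty":0,"tz":4,"roll":0,"jaw":0.6},{"tx":0,"ty":0,"tz":4,"roll":0,"jaw":0.6},{"tx":0,"ty":0,"tz":0,"roll":0,"jaw":0.1}]'; python3 -m jog '[{"tx":0,"ty":0,"tz":0,"roll":0,"jaw":0.1},{"tx":0,"ty":0,"tz":0,"roll":0,"jaw":0.1},{"tx":0,"ty":0,"tz":0,"roll":0,"jaw":0.1},{"tx":0,"ty":0,"tz":0,"roll":0,"jaw":0.1},{"tx":0,"ty":0,"tz":0,"roll":0,"jaw":0.1},{"tx":0,"ty":0,"tz":0,"roll":0,"jaw":0.1}]';python3 -m jog '[{"tx":0,"ty":-0.5,"tz":0,"roll":0,"jaw":0.1},{"tx":0,"ty":-0.4,"tz":0,"roll":0,"jaw":0.1},{"tx":0,"ty":0,"tz":0,"roll":0,"jaw":0.1},{"tx":0,"ty":0,"tz":0,"roll":0,"jaw":0.1}]'
```

```text
time_s: 10.0
position: [0.6492, 0.1185, 0.1084]
tcp_rot: [[0.998, 0.066, -0.014], [0.066, -0.998, -0.0], [-0.014, -0.001, -1.0]]
force: [-0.6, 0.4, -0.6]
opening: 0.563
grasp_force: 0.0
time_s: 10.6
position: [0.6558, 0.1153, 0.117]
tcp_rot: [[0.998, 0.066, 0.005], [0.066, -0.998, -0.005], [0.004, 0.005, -1.0]]
force: [0.7, -8.9, 4.5]
opening: 0.156
grasp_force: 29.9
time_s: 11.0
position: [0.6557, 0.1157, 0.117]
tcp_rot: [[0.998, 0.067, 0.004], [0.067, -0.998, -0.019], [0.002, 0.019, -1.0]]
force: [-0.6, -30.4, 5.0]
opening: 0.159
grasp_force: 30.1
```

The guard stands against a hard stop (30 N, no movement), so it is fully open. I release it and go to the thumb fin.

```bash
python3 -m jog '[{"tx":0,"ty":0.9,"tz":0,"roll":0,"jaw":0.1},{"tx":0,"ty":0.3,"tz":0,"roll":0,"jaw":0.45},{"tx":0,"ty":0,"tz":0,"roll":0,"jaw":0.45},{"tx":0,"ty":0,"tz":0,"roll":0,"jaw":0.45},{"tx":0,"ty":0,"tz":-4,"roll":0,"jaw":0.4},{"tx":0,"ty":4,"tz":-1,"roll":0,"jaw":0.4},{"tx":0,"ty":4.5,"tz":0,"roll":0,"jaw":0.4},{"tx":0,"ty":4.5,"tz":0,"roll":0,"jaw":0.4}]'; python3 -m jog '[{"tx":0,"ty":4.5,"tz":0,"roll":0,"jaw":0.4},{"tx":0,"ty":0,"tz":0,"roll":0,"jaw":0.38},{"tx":0,"ty":0,"tz":0,"roll":0,"jaw":0.38}]'
```

```text
time_s: 11.8
position: [0.663, -0.0133, 0.1652]
tcp_rot: [[0.998, 0.069, 0.001], [0.069, -0.998, 0.0], [0.001, 0.0, -1.0]]
force: [0.4, 0.2, 0.1]
opening: 0.399
grasp_force: 0.0
time_s: 12.1
position: [0.6655, -0.059, 0.1642]
tcp_rot: [[0.998, 0.065, -0.001], [0.065, -0.998, 0.001], [-0.001, -0.001, -1.0]]
force: [-0.2, -0.0, -0.3]
opening: 0.381
grasp_force: 0.0
```

Run:
```python
from h import *
np.set_printoptions(precision=4,suppress=True)
c=cap('wrist');save(c,'w7');d=landmark_of('wrist','thumb_top')
print(c['s']['position'],c['s']['opening'],[(x['p'],x['point'],onz(c,x['point'],.067)) for x in d[:2]])
h=cv2.cvtColor(c['img'],cv2.COLOR_RGB2GRAY)
r,q=np.int32(d[0]['point']);m=(h<40);m[250:]=0
n,l,st,ce=cv2.connectedComponentsWithStats(m.astype(np.uint8))
for i in range(1,n):
    if st[i,4]>80: print(st[i],ce[i],onz(c,ce[i][::-1],.067))
```

```text
[ 0.6655 -0.059   0.1642] 0.380905187021322 [(0.56, [208.6, 329.0], array([ 0.6653, -0.0629,  0.067 ]))]
[324 183  16  46 558] [331.4928 206.5108] [ 0.6671 -0.0647  0.067 ]
[566 184  29  66 430] [577.2721 216.0674] [ 0.6716 -0.2561  0.067 ]
[272 238  20  12 193] [282.0104 244.2953] [ 0.6328 -0.0276  0.067 ]
[356 238  19  12 171] [364.6959 244.386 ] [ 0.6369 -0.0935  0.067 ]
```

View pics/w7.png

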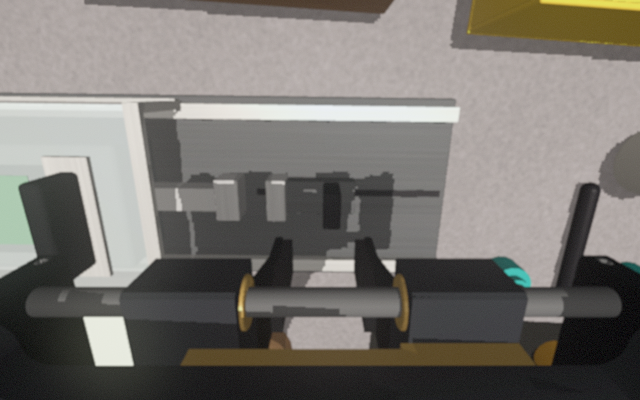

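View: the fin (331,206) is between the fingers, about 4 mm to the -y side of centre. I grip it and draw the jaw back.

```bash
python3 -m jog '[{"tx":0,"ty":0.4,"tz":3,"roll":0,"jaw":0.38},{"tx":0,"ty":0,"tz":4,"roll":0,"jaw":0.38},{"tx":0,"ty":0,"tz":3.8,"roll":0,"jaw":0.38},{"tx":0,"ty":0,"tz":0,"roll":0,"jaw":0.38},{"tx":0,"ty":0,"tz":0,"roll":0,"jaw":0.1},{"tx":0,"ty":0,"tz":0,"roll":0,"jaw":0.1},{"tx":0,"ty":0,"tz":0,"roll":0,"jaw":0.1},{"tx":0,"ty":0,"tz":0,"roll":0,"jaw":0.1}]';python3 -m jog '[{"tx":0,"ty":1,"tz":0,"roll":0,"jaw":0.1},{"tx":0,"ty":1.5,"tz":0,"roll":0,"jaw":0.1},{"tx":0,"ty":1.5,"tz":0,"roll":0,"jaw":0.1},{"tx":0,"ty":1.5,"tz":0,"roll":0,"jaw":0.1},{"tx":0,"ty":1,"tz":0,"roll":0,"jaw":0.1},{"tx":0,"ty":0,"tz":0,"roll":0,"jaw":0.1}]'
```

```text
time_s: 13.0
position: [0.6669, -0.0633, 0.0586]
tcp_rot: [[0.998, 0.065, 0.003], [0.065, -0.998, -0.001], [0.003, 0.001, -1.0]]
force: [0.5, -1.3, 4.3]
opening: 0.159
grasp_force: 30.0
time_s: 13.6
position: [0.6705, -0.1304, 0.0586]
tcp_rot: [[0.998, 0.063, 0.001], [0.063, -0.998, -0.001], [0.001, 0.001, -1.0]]
force: [-1.8, -0.5, 7.1]
opening: 0.159
grasp_force: 30.0
```

```bash
python3 -m jog '[{"tx":0,"ty":-0.1,"tz":0,"roll":0,"jaw":0.4},{"tx":0,"ty":0,"tz":0,"roll":0,"jaw":0.4},{"tx":0,"ty":0,"tz":-4,"roll":0,"jaw":0.4},{"tx":-2,"ty":0,"tz":-4.5,"roll":0,"jaw":0.6},{"tx":-3,"ty":0,"tz":-3.5,"roll":0,"jaw":1}]'; python3 -c "
from h import *
s=read_state();print(np.round(s['joint_positions']),s['position'])"
```

```text
time_s: 14.1
position: [0.6216, -0.1305, 0.1783]
tcp_rot: [[0.998, 0.067, 0.003], [0.067, -0.998, -0.001], [0.003, 0.001, -1.0]]
force: [0.0, -0.2, 0.2]
opening: 0.499
grasp_force: 0.0
[-22.  35.  84.   0.  61.  64.] [ 0.62159542 -0.13047249  0.17831384]
```

```bash
python3 -m jog '[{"tx":0,"ty":0,"tz":-1,"roll":-0.143,"jaw":1},{"tx":0,"ty":0,"tz":-1,"roll":-0.143,"jaw":1},{"tx":0,"ty":0,"tz":0,"roll":-0.143,"jaw":1},{"tx":0,"ty":0,"tz":0,"roll":-0.143,"jaw":1},{"tx":0,"ty":0,"tz":0,"roll":-0.143,"jaw":1},{"tx":0,"ty":0,"tz":0,"roll":-0.143,"jaw":1},{"tx":0,"ty":0,"tz":0,"roll":-0.143,"jaw":1},{"tx":0,"ty":0,"tz":0,"roll":-0.143,"jaw":1}]'; python3 -m jog '[{"tx":0,"ty":0,"tz":0,"roll":-0.143,"jaw":1},{"tx":0,"ty":0,"tz":0,"roll":-0.142,"jaw":1},{"tx":0,"ty":0,"tz":0,"roll":-0.142,"jaw":1},{"tx":-2.3,"ty":-4,"tz":0,"roll":0,"jaw":1},{"tx":-2.3,"ty":-4,"tz":0,"roll":0,"jaw":1},{"tx":-2.3,"ty":-4,"tz":0,"roll":0,"jaw":1},{"tx":-2.3,"ty":-4,"tz":0,"roll":0,"jaw":1},{"tx":0,"ty":-4,"tz":0,"roll":0,"jaw":1}]'
python3 -m jog '[{"tx":0,"ty":0,"tz":0,"roll":0,"jaw":1},{"tx":0,"ty":0,"tz":0,"roll":0,"jaw":1}]'
python3 - <<'E'
from h import *
np.set_printoptions(precision=4,suppress=True)
c=cap('wrist');save(c,'w8')
for g in golds(c): print(g)
sd=cap('side');L=landmark_of('side','collar40')
for d in landmark_of('wrist','collar40'):
    print(round(d['p'],2),np.round(d['point']),onz(c,d['point'],0))
    for b in L:
        P=tri([(c,d['point']),(sd,b['point'])])
        if np.linalg.norm(proj(sd,P)-b['point'])<3 and abs(P[2])<.03: print('   tri',P)
E
```

```text
time_s: 14.9
position: [0.6199, -0.1299, 0.1962]
tcp_rot: [[0.347, 0.938, -0.001], [0.938, -0.347, 0.0], [0.0, -0.001, -1.0]]
force: [0.2, 0.3, 1.0]
opening: 0.999
grasp_force: 0.0
time_s: 15.7
position: [0.426, -0.238, 0.1967]
tcp_rot: [[-0.065, 0.998, 0.002], [0.998, 0.065, -0.003], [-0.003, 0.002, -1.0]]
force: [-0.2, -0.1, 0.7]
opening: 0.999
grasp_force: 0.0
time_s: 15.9
position: [0.4262, -0.2353, 0.1966]
tcp_rot: [[-0.064, 0.998, 0.0], [0.998, 0.064, 0.0], [0.0, 0.0, -1.0]]
force: [0.4, -0.0, 0.2]
opening: 0.997
grasp_force: 0.0
(array([ 0.4101, -0.1616]), np.float64(49.4), (np.int32(284), np.int32(77), np.int32(54), np.int32(56)))
(array([ 0.4747, -0.2218]), np.float64(35.1), (np.int32(356), np.int32(155), np.int32(36), np.int32(37)))
(array([ 0.4818, -0.3244]), np.float64(42.8), (np.int32(350), np.int32(247), np.int32(40), np.int32(41)))
(array([ 0.6301, -0.3593]), np.float64(34.5), (np.int32(484), np.int32(275), np.int32(31), np.int32(56)))
(array([ 0.2394, -0.3863]), np.float64(33.4), (np.int32(132), np.int32(278), np.int32(30), np.int32(53)))
(array([ 0.6029, -0.4319]), np.float64(387.2), (np.int32(298), np.int32(343), np.int32(329), np.int32(23)))
0.92 [234. 216.] [ 0.3105 -0.3075  0.    ]
   tri [ 0.3133 -0.315  -0.0116]
0.81 [258. 364.] [ 0.4793 -0.3273  0.    ]
   tri [ 0.4812 -0.3275  0.0001]
0.8 [103. 312.] [ 0.4107 -0.1606  0.    ]
   tri [ 0.4095 -0.1606 -0.0077]
0.67 [199. 466.] [ 0.5824 -0.2488  0.    ]
   tri [ 0.5812 -0.2481  0.0024]
0.57 [191. 342.] [ 0.4474 -0.2484  0.    ]
```

View pics/w8.png

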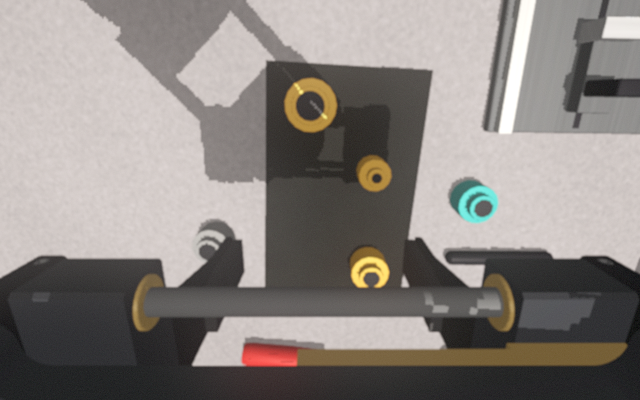

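Wrist view: on the mat a big gold collar (310,105), small (374,175) and medium (370,270). They measure about 48, 32 and 40 mm. I take the big one first.

```bash
python3 -m jog '[{"tx":3.8,"ty":-0.6,"tz":0,"roll":0,"jaw":1},{"tx":3.7,"ty":-0.5,"tz":0,"roll":0,"jaw":1},{"tx":0,"ty":0,"tz":4.5,"roll":0,"jaw":1},{"tx":0,"ty":0,"tz":4.5,"roll":0,"jaw":1},{"tx":0,"ty":0,"tz":4.4,"roll":0,"jaw":1},{"tx":0,"ty":0,"tz":3.4,"roll":0,"jaw":1},{"tx":0,"ty":0,"tz":0,"roll":0,"jaw":1},{"tx":0,"ty":0,"tz":0,"roll":0,"jaw":1}]';python3 -m jog '[{"tx":0,"ty":0,"tz":0,"roll":0,"jaw":0.4},{"tx":0,"ty":0,"tz":0,"roll":0,"jaw":0.4},{"tx":0,"ty":0,"tz":0,"roll":0,"jaw":0.4},{"tx":0,"ty":0,"tz":0,"roll":0,"jaw":0.4},{"tx":0,"ty":0,"tz":0,"roll":0,"jaw":0.4}]'
```

```text
time_s: 16.9
position: [0.4112, -0.1607, 0.0282]
tcp_rot: [[-0.067, 0.998, -0.001], [0.998, 0.067, 0.001], [0.001, -0.001, -1.0]]
force: [0.0, 1.0, 1.6]
opening: 1.001
grasp_force: 0.0
time_s: 17.4
position: [0.4111, -0.1613, 0.0292]
tcp_rot: [[-0.066, 0.998, 0.001], [0.998, 0.066, -0.001], [-0.001, 0.001, -1.0]]
force: [-0.3, 0.0, 1.3]
opening: 0.629
grasp_force: 0.0
```

```bash
python3 -m jog '[{"tx":0,"ty":0,"tz":0,"roll":0,"jaw":0.2},{"tx":0,"ty":0,"tz":0,"roll":0,"jaw":0.2},{"tx":0,"ty":0,"tz":0,"roll":0,"jaw":0.2}]';python3 -m jog '[{"tx":0,"ty":0,"tz":-2,"roll":0,"jaw":0.2},{"tx":0,"ty":0,"tz":-4,"roll":0,"jaw":0.2},{"tx":0,"ty":0,"tz":-4,"roll":0,"jaw":0.2},{"tx":0,"ty":0,"tz":0,"roll":0,"jaw":0.2},{"tx":0,"ty":0,"tz":0,"roll":0,"jaw":0.2}]'
```

```text
time_s: 17.7
position: [0.4108, -0.1611, 0.0289]
tcp_rot: [[-0.066, 0.998, 0.0], [0.998, 0.066, -0.0], [-0.0, 0.0, -1.0]]
force: [-0.2, -0.6, 6.2]
opening: 0.544
grasp_force: 30.0
time_s: 18.2
position: [0.411, -0.1612, 0.1291]
tcp_rot: [[-0.066, 0.998, 0.002], [0.998, 0.066, -0.001], [-0.001, 0.002, -1.0]]
force: [0.2, -0.1, -0.7]
opening: 0.543
grasp_force: 30.0
```

```bash
python3 -m jog '[{"tx":1.8,"ty":3.7,"tz":0,"roll":0,"jaw":0.2},{"tx":1.8,"ty":3.7,"tz":0,"roll":0,"jaw":0.2},{"tx":1.8,"ty":3.7,"tz":0,"roll":0,"jaw":0.2},{"tx":1.9,"ty":3.7,"tz":0,"roll":0,"jaw":0.2},{"tx":1.9,"ty":3.8,"tz":0,"roll":0,"jaw":0.2},{"tx":1.9,"ty":3.8,"tz":0,"roll":0,"jaw":0.2},{"tx":1.9,"ty":3.7,"tz":0,"roll":0,"jaw":0.2},{"tx":0,"ty":0,"tz":0,"roll":0,"jaw":0.2}]';python3 -m jog '[{"tx":0,"ty":0,"tz":0,"roll":0,"jaw":0.2},{"tx":0,"ty":0,"tz":0,"roll":0,"jaw":0.2}]'
python3 - <<'E'
from h import *
np.set_printoptions(precision=4,suppress=True)
c=cap('wrist');save(c,'w9');print(c['s']['position'])
for t in('jaw','anvil','thumb_top','gauge'):
    print(t,[(round(x['p'],2),np.round(x['point']),onz(c,x['point'],{'anvil':.014,'thumb_top':.067}.get(t,0))) for x in landmark_of('wrist',t)[:1]])
E
```

```text
time_s: 19.0
position: [0.6664, -0.0112, 0.1259]
tcp_rot: [[-0.069, 0.998, 0.002], [0.998, 0.069, 0.001], [0.001, 0.002, -1.0]]
force: [0.3, -1.4, -0.5]
opening: 0.541
grasp_force: 30.0
time_s: 19.2
position: [0.6603, -0.0143, 0.1263]
tcp_rot: [[-0.066, 0.998, -0.005], [0.998, 0.066, 0.001], [0.001, -0.005, -1.0]]
force: [-0.8, 0.2, -0.7]
opening: 0.545
grasp_force: 30.0
[ 0.6603 -0.0143  0.1263]
jaw []
anvil [(0.91, array([168., 326.]), array([0.66  , 0.0144, 0.014 ]))]
thumb_top []
gauge [(0.75, array([212., 321.]), array([ 0.6586, -0.0273,  0.    ]))]
```

View pics/w9.png

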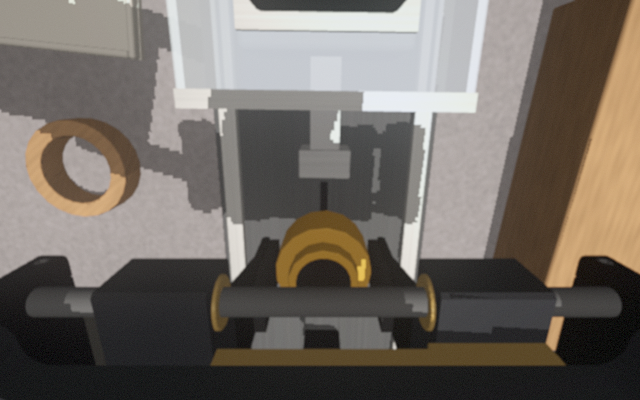

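View: the held collar (323,265) lies on the anvil's line (anvil at 325,160), clear of it. I lower it.

```bash
python3 -m jog '[{"tx":0,"ty":0.05,"tz":3.5,"roll":0,"jaw":0.2},{"tx":0,"ty":0,"tz":3.5,"roll":0,"jaw":0.2},{"tx":0,"ty":0,"tz":1.2,"roll":0,"jaw":0.2},{"tx":0,"ty":0,"tz":0,"roll":0,"jaw":0.2},{"tx":0,"ty":0,"tz":0,"roll":0,"jaw":0.2},{"tx":0,"ty":0,"tz":0,"roll":0,"jaw":0.2}]'; python3 -m jog '[{"tx":0,"ty":0,"tz":0,"roll":0,"jaw":0.2},{"tx":0,"ty":0,"tz":0.2,"roll":0,"jaw":0.2},{"tx":0,"ty":0,"tz":0,"roll":0,"jaw":0.2},{"tx":0,"ty":0,"tz":0,"roll":0,"jaw":0.2}]'
```

```text
time_s: 20.05
position: [0.6647, -0.0144, 0.0485]
tcp_rot: [[-0.066, 0.998, 0.004], [0.998, 0.066, -0.001], [-0.001, 0.004, -1.0]]
force: [-0.7, -0.6, -0.6]
opening: 0.542
grasp_force: 30.0
time_s: 20.45
position: [0.6632, -0.014, 0.0447]
tcp_rot: [[-0.066, 0.998, 0.0], [0.998, 0.066, -0.0], [-0.0, 0.0, -1.0]]
force: [0.1, -0.4, -1.6]
opening: 0.542
grasp_force: 30.0
```

```bash
python3 -m jog '[{"tx":0,"ty":-0.08,"tz":0.3,"roll":0,"jaw":0.2},{"tx":0,"ty":0,"tz":0,"roll":0,"jaw":0.2},{"tx":0,"ty":0,"tz":0,"roll":0,"jaw":0.2}]';  python3 -m jog '[{"tx":0,"ty":0,"tz":0.15,"roll":0,"jaw":0.2},{"tx":0,"ty":0,"tz":0,"roll":0,"jaw":0.2},{"tx":0,"ty":0,"tz":0,"roll":0,"jaw":0.2}]'
```

```text
time_s: 20.75
position: [0.6622, -0.0141, 0.0413]
tcp_rot: [[-0.066, 0.998, -0.001], [0.998, 0.066, 0.0], [0.0, -0.001, -1.0]]
force: [0.6, -0.3, -1.3]
opening: 0.544
grasp_force: 30.0
time_s: 21.05
position: [0.6624, -0.0141, 0.041]
tcp_rot: [[-0.066, 0.998, 0.0], [0.998, 0.066, -0.0], [-0.0, 0.0, -1.0]]
force: [-2.5, 0.4, 5.3]
opening: 0.545
grasp_force: 30.0
```

```bash
python3 -m jog '[{"tx":0,"ty":0,"tz":0,"roll":0,"jaw":0.85},{"tx":0,"ty":0,"tz":0,"roll":0,"jaw":0.85},{"tx":0,"ty":0,"tz":0,"roll":0,"jaw":0.85},{"tx":0,"ty":0,"tz":0,"roll":0,"jaw":0.85},{"tx":0,"ty":0,"tz":0,"roll":0,"jaw":0.85},{"tx":0,"ty":0,"tz":-2,"roll":0,"jaw":0.85},{"tx":0,"ty":0,"tz":-3,"roll":0,"jaw":0.85},{"tx":0,"ty":0,"tz":-3,"roll":0,"jaw":0.85}]';python3 -m jog '[{"tx":-3,"ty":0,"tz":0,"roll":0,"jaw":0.7},{"tx":-4.3,"ty":0,"tz":0,"roll":0,"jaw":0.7},{"tx":-4.3,"ty":0,"tz":0,"roll":0,"jaw":0.7},{"tx":0,"ty":0,"tz":0,"roll":0,"jaw":0.7},{"tx":0,"ty":0,"tz":0,"roll":0,"jaw":0.7},{"tx":0,"ty":0,"tz":0,"roll":0,"jaw":0.7}]'
python3 - <<'E'
from h import *
c=cap('wrist');save(c,'w10');print(c['s']['position'],c['s']['time_s'],golds(c)[:2])
c=cap('side');print([(round(x['p'],2),onz(c,x['point'],.067)) for x in landmark_of('side','thumb_top')[:2]])
print([(round(x['p'],2),onz(c,x['point'],.012)) for x in landmark_of('side','collar48')])
E
```

```text
time_s: 21.85
position: [0.6618, -0.014, 0.1201]
tcp_rot: [[-0.066, 0.998, -0.002], [0.998, 0.066, 0.0], [0.0, -0.002, -1.0]]
force: [0.4, 0.0, 0.2]
opening: 0.847
grasp_force: 0.0
time_s: 22.45
position: [0.6694, -0.1288, 0.1197]
tcp_rot: [[-0.066, 0.998, -0.001], [0.998, 0.066, 0.001], [0.001, -0.001, -1.0]]
force: [-0.7, 0.3, 0.1]
opening: 0.7
grasp_force: 0.0
[ 0.66944406 -0.12876228  0.11965536] 22.45 [(array([ 0.4846, -0.0164]), np.float64(66.4), (np.int32(0), np.int32(0), np.int32(102), np.int32(59))), (array([ 0.6624, -0.0128]), np.float64(50.5), (np.int32(286), np.int32(0), np.int32(77), np.int32(86)))]
[(0.71, array([ 0.67570092, -0.12576016,  0.067     ])), (0.34, array([ 0.45259475, -0.261128  ,  0.067     ]))]
[(0.68, array([ 0.31229159, -0.3203471 ,  0.012     ])), (0.65, array([ 0.4634885 , -0.35432029,  0.012     ])), (0.63, array([ 0.47662615, -0.00073882,  0.012     ])), (0.58, array([ 0.4442902 , -0.25578748,  0.012     ])), (0.56, array([ 0.57215907, -0.39433425,  0.012     ])), (0.51, array([ 0.58301591, -0.25217759,  0.012     ])), (0.48, array([ 0.4648676 , -0.23238933,  0.012     ]))]
```

```bash
python3 -m jog '[{"tx":-0.15,"ty":0.1,"tz":3,"roll":0,"jaw":0.7},{"tx":0,"ty":0,"tz":2.8,"roll":0,"jaw":0.7},{"tx":0,"ty":0,"tz":0,"roll":0,"jaw":0.7},{"tx":0,"ty":0,"tz":0,"roll":0,"jaw":0.1},{"tx":0,"ty":0,"tz":0,"roll":0,"jaw":0.1},{"tx":0,"ty":0,"tz":0,"roll":0,"jaw":0.1},{"tx":0,"ty":0,"tz":0,"roll":0,"jaw":0.1},{"tx":0,"ty":0,"tz":0,"roll":0,"jaw":0.1}]';python3 -m jog '[{"tx":0,"ty":0,"tz":0,"roll":0,"jaw":0.1},{"tx":0,"ty":0,"tz":0,"roll":0,"jaw":0.1},{"tx":0,"ty":0,"tz":0,"roll":0,"jaw":0.1}]'
```

```text
time_s: 23.45
position: [0.6664, -0.1309, 0.0629]
tcp_rot: [[-0.067, 0.998, -0.011], [0.998, 0.067, 0.001], [0.002, -0.011, -1.0]]
force: [-10.0, -1.0, 11.2]
opening: 0.342
grasp_force: 30.0
time_s: 23.75
position: [0.6665, -0.1311, 0.0629]
tcp_rot: [[-0.066, 0.998, -0.01], [0.998, 0.067, 0.001], [0.002, -0.01, -1.0]]
force: [-10.2, -2.1, 7.8]
opening: 0.338
grasp_force: 30.0
```

```bash
python3 -m jog '[{"tx":0,"ty":-0.3,"tz":-0.2,"roll":0,"jaw":0.1},{"tx":0.8,"ty":0,"tz":0,"roll":0,"jaw":0.1},{"tx":1,"ty":0,"tz":0,"roll":0,"jaw":0.1},{"tx":0.8,"ty":0,"tz":0,"roll":0,"jaw":0.1},{"tx":0.4,"ty":0,"tz":0,"roll":0,"jaw":0.1},{"tx":0.4,"ty":0,"tz":0,"roll":0,"jaw":0.1},{"tx":0.3,"ty":0,"tz":0,"roll":0,"jaw":0.1},{"tx":0.2,"ty":0,"tz":0,"roll":0,"jaw":0.1}]';python3 -m jog '[{"tx":0.2,"ty":0,"tz":0,"roll":0,"jaw":0.1},{"tx":0,"ty":0,"tz":0,"roll":0,"jaw":0.1},{"tx":0,"ty":0,"tz":0,"roll":0,"jaw":0.1}]'
```

```text
time_s: 24.55
position: [0.6641, -0.092, 0.0631]
tcp_rot: [[-0.066, 0.998, -0.003], [0.998, 0.066, 0.001], [0.001, -0.003, -1.0]]
force: [-4.4, -2.4, -9.2]
opening: 0.346
grasp_force: 30.0
time_s: 24.85
position: [0.6641, -0.0903, 0.0632]
tcp_rot: [[-0.066, 0.998, -0.003], [0.998, 0.066, 0.001], [0.001, -0.003, -1.0]]
force: [-4.8, -1.1, -9.3]
opening: 0.346
grasp_force: 30.0
```

```bash
python3 -m jog '[{"tx":0.2,"ty":-0.15,"tz":0.1,"roll":0,"jaw":0.1},{"tx":0.1,"ty":0,"tz":0,"roll":0,"jaw":0.1},{"tx":0,"ty":0,"tz":0,"roll":0,"jaw":0.1},{"tx":0,"ty":0,"tz":0,"roll":0,"jaw":0.1}]';python3 -m jog '[{"tx":0.2,"ty":0,"tz":0,"roll":0,"jaw":0.1},{"tx":0,"ty":0,"tz":0,"roll":0,"jaw":0.1},{"tx":0,"ty":0,"tz":0,"roll":0,"jaw":0.1}]';python3 -m jog '[{"tx":0.2,"ty":0,"tz":0,"roll":0,"jaw":0.1},{"tx":0,"ty":0,"tz":0,"roll":0,"jaw":0.1},{"tx":0,"ty":0,"tz":0,"roll":0,"jaw":0.1}]'
```

```text
time_s: 25.25
position: [0.6639, -0.0878, 0.0632]
tcp_rot: [[-0.066, 0.998, 0.0], [0.998, 0.066, -0.0], [-0.0, 0.0, -1.0]]
force: [-4.5, -2.1, -7.2]
opening: 0.342
grasp_force: 30.0
time_s: 25.55
position: [0.6638, -0.086, 0.0632]
tcp_rot: [[-0.066, 0.998, 0.0], [0.998, 0.066, -0.0], [-0.001, 0.0, -1.0]]
force: [-2.8, -2.8, -7.4]
opening: 0.343
grasp_force: 30.0
time_s: 25.85
position: [0.6637, -0.0843, 0.0632]
tcp_rot: [[-0.066, 0.998, 0.001], [0.998, 0.066, -0.001], [-0.001, 0.0, -1.0]]
force: [-4.3, -4.1, -6.3]
opening: 0.34
grasp_force: 30.0
```

```bash
python3 -m jog '[{"tx":0.2,"ty":0,"tz":0.1,"roll":0,"jaw":0.1},{"tx":0.15,"ty":0,"tz":0,"roll":0,"jaw":0.1},{"tx":0,"ty":0,"tz":0,"roll":0,"jaw":0.1},{"tx":0,"ty":0,"tz":0,"roll":0,"jaw":0.1}]';python3 -m jog '[{"tx":0,"ty":0,"tz":0,"roll":0,"jaw":0.1},{"tx":0,"ty":0,"tz":0,"roll":0,"jaw":0.1},{"tx":0,"ty":0,"tz":0,"roll":0,"jaw":0.1},{"tx":0,"ty":0,"tz":0,"roll":0,"jaw":0.1},{"tx":0,"ty":0,"tz":0,"roll":0,"jaw":0.1},{"tx":0,"ty":0,"tz":0,"roll":0,"jaw":0.1},{"tx":0,"ty":0,"tz":0,"roll":0,"jaw":0.1},{"tx":0,"ty":0,"tz":0,"roll":0,"jaw":0.1}]'
python3 - <<'E'
from h import *
np.set_printoptions(precision=4,suppress=True)
c=cap('wrist');save(c,'w11');s=cap('side');im=cv2.resize(s['img'][150:270,300:430],(520,480),interpolation=cv2.INTER_CUBIC)
w=c['img'][0:300,200:450];cv2.imwrite('pics/p11.png',np.hstack([im,cv2.resize(w,(280,480))])[:,:,::-1])
E
```

```text
time_s: 26.25
position: [0.6636, -0.0816, 0.0631]
tcp_rot: [[-0.066, 0.998, 0.001], [0.998, 0.066, -0.002], [-0.002, 0.001, -1.0]]
force: [-4.9, -6.0, -2.4]
opening: 0.344
grasp_force: 30.0
time_s: 27.05
position: [0.6636, -0.0817, 0.0631]
tcp_rot: [[-0.066, 0.998, 0.001], [0.998, 0.066, -0.002], [-0.002, 0.001, -1.0]]
force: [-4.4, -4.5, -2.6]
opening: 0.338
grasp_force: 30.0
```

View pics/p11.png

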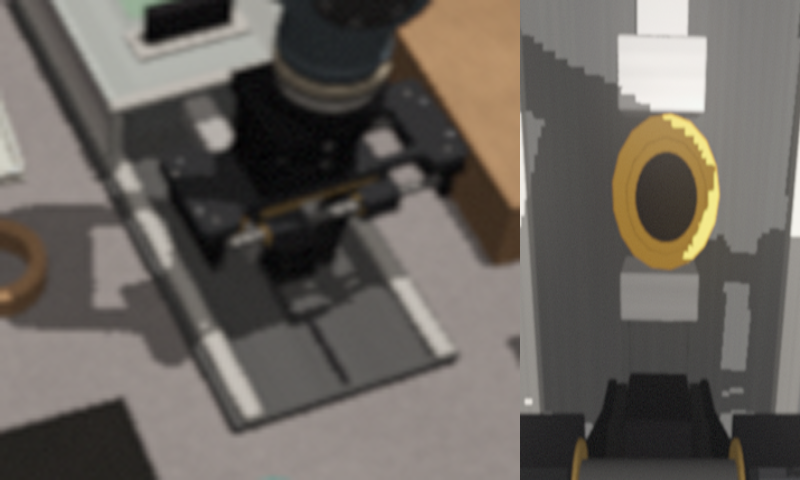

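The crop shows the collar pressed between anvil and jaw. It sits about 2-3 mm to the +x side of the axis, so I will correct the next ones. The press was about 4.2 N, held for 1 s. Now I open the jaw.

```bash
python3 -m jog '[{"tx":-0.8,"ty":0,"tz":0,"roll":0,"jaw":0.1},{"tx":-1,"ty":0,"tz":0,"roll":0,"jaw":0.1},{"tx":-1,"ty":0,"tz":0,"roll":0,"jaw":0.1},{"tx":-1,"ty":0,"tz":0,"roll":0,"jaw":0.1},{"tx":-1,"ty":0,"tz":0,"roll":0,"jaw":0.1},{"tx":-0.2,"ty":0,"tz":0,"roll":0,"jaw":0.1},{"tx":0,"ty":0,"tz":0,"roll":0,"jaw":0.1}]';python3 -m jog '[{"tx":0,"ty":0,"tz":0,"roll":0,"jaw":0.7},{"tx":0,"ty":0,"tz":0,"roll":0,"jaw":0.7},{"tx":0,"ty":0,"tz":0,"roll":0,"jaw":0.7},{"tx":0,"ty":0,"tz":-3,"roll":0,"jaw":0.7},{"tx":0,"ty":0,"tz":-3,"roll":0,"jaw":0.7},{"tx":0,"ty":0,"tz":0,"roll":0,"jaw":0.85},{"tx":0,"ty":0,"tz":0,"roll":0,"jaw":0.85}]'
python3 - <<'E'
from h import *
np.set_printoptions(precision=4,suppress=True)
c=cap('wrist');print(c['s']['position'],golds(c))
for t in('jaw','anvil','collar48'):
    print(t,[(round(x['p'],2),np.round(x['point']),onz(c,x['point'],{'anvil':.014,'collar48':.012}.get(t,0))) for x in landmark_of('wrist',t)[:2]])
E
```

```text
time_s: 27.85
position: [0.6661, -0.1301, 0.0631]
tcp_rot: [[-0.065, 0.998, -0.001], [0.998, 0.065, 0.001], [0.001, -0.001, -1.0]]
force: [-6.1, 0.4, 0.2]
opening: 0.34
grasp_force: 30.0
time_s: 28.55
position: [0.6685, -0.1304, 0.1239]
tcp_rot: [[-0.066, 0.998, 0.006], [0.998, 0.066, -0.001], [-0.002, 0.005, -1.0]]
force: [0.1, 0.5, -0.6]
opening: 0.794
grasp_force: 0.0
[ 0.6685 -0.1304  0.1239] [(array([ 0.4838, -0.0172]), np.float64(69.4), (np.int32(0), np.int32(0), np.int32(106), np.int32(57))), (array([ 0.6623, -0.0114]), np.float64(50.5), (np.int32(287), np.int32(0), np.int32(76), np.int32(77))), (array([ 0.8405, -0.0378]), np.float64(62.9), (np.int32(531), np.int32(0), np.int32(89), np.int32(197))), (array([ 0.8382, -0.1666]), np.float64(90.8), (np.int32(471), np.int32(250), np.int32(110), np.int32(24))), (array([ 0.5524, -0.2237]), np.float64(21.2), (np.int32(167), np.int32(275), np.int32(25), np.int32(56))), (array([ 0.7974, -0.2085]), np.float64(22.3), (np.int32(454), np.int32(275), np.int32(26), np.int32(56))), (array([ 0.7791, -0.2643]), np.float64(316.4), (np.int32(260), np.int32(343), np.int32(348), np.int32(23)))]
jaw [(0.62, array([126., 321.]), array([ 0.6636, -0.0708,  0.    ]))]
anvil []
collar48 [(0.66, array([ 40., 325.]), array([ 0.6627, -0.0102,  0.012 ]))]
```

```bash
python3 -m jog '[{"tx":4,"ty":0.1,"tz":0,"roll":0,"jaw":0.85},{"tx":4,"ty":0.1,"tz":0,"roll":0,"jaw":0.85},{"tx":4.1,"ty":0,"tz":0,"roll":0,"jaw":0.85},{"tx":0,"ty":0,"tz":0,"roll":0,"jaw":0.85},{"tx":0,"ty":0,"tz":4,"roll":0,"jaw":0.85},{"tx":0,"ty":0,"tz":4.2,"roll":0,"jaw":0.85},{"tx":0,"ty":0,"tz":0,"roll":0,"jaw":0.85},{"tx":0,"ty":0,"tz":0,"roll":0,"jaw":0.85}]';python3 -m jog '[{"tx":0,"ty":0,"tz":0,"roll":0,"jaw":0.3},{"tx":0,"ty":0,"tz":0,"roll":0,"jaw":0.3},{"tx":0,"ty":0,"tz":0,"roll":0,"jaw":0.3},{"tx":0,"ty":0,"tz":0,"roll":0,"jaw":0.3},{"tx":0,"ty":0,"tz":0,"roll":0,"jaw":0.3},{"tx":0,"ty":0,"tz":0,"roll":0,"jaw":0.3}]'
```

```text
time_s: 29.55
position: [0.6598, -0.0096, 0.0392]
tcp_rot: [[-0.066, 0.998, -0.003], [0.998, 0.066, 0.0], [0.001, -0.003, -1.0]]
force: [0.1, 1.3, 0.3]
opening: 0.852
grasp_force: 0.0
time_s: 30.15
position: [0.6611, -0.0093, 0.0411]
tcp_rot: [[-0.066, 0.998, 0.001], [0.998, 0.066, -0.0], [-0.0, 0.001, -1.0]]
force: [-0.6, -0.1, 6.2]
opening: 0.542
grasp_force: 30.0
```

```bash
python3 -m jog '[{"tx":0,"ty":0,"tz":-3,"roll":0,"jaw":0.3},{"tx":0,"ty":0,"tz":-4,"roll":0,"jaw":0.3},{"tx":0,"ty":-2,"tz":-4,"roll":0,"jaw":0.3},{"tx":0,"ty":-4,"tz":-2,"roll":0,"jaw":0.3},{"tx":0,"ty":-4,"tz":0,"roll":0,"jaw":0.3},{"tx":0,"ty":-4,"tz":0,"roll":0,"jaw":0.3},{"tx":0,"ty":-3,"tz":0,"roll":0,"jaw":0.3},{"tx":0,"ty":-3,"tz":0,"roll":0,"jaw":0.3}]'
python3 - <<'E'
from h import *
np.set_printoptions(precision=4,suppress=True)
C={n:cap(n) for n in('scene','side','wrist')}
for n in C:
    m=trace(n,'tray')
    if m:
        k,_=cv2.findContours(m[0]['pixels'].astype(np.uint8),0,2);k=max(k,key=cv2.contourArea)[:,0,:]
        w=np.float32([onz(C[n],(p[1],p[0]),.012)[:2] for p in k]);r=cv2.minAreaRect(w*1000);print(n,m[0]['p'],r)
print(C['wrist']['s']['position'])
# collars now
c=C['side']
for x in landmark_of('side','collar40'): 
    r,q=np.int32(x['point']);print(round(x['p'],2),onz(c,x['point'],0),c['img'][r-5,q])
E
```

```text
time_s: 30.95
position: [0.459, -0.0222, 0.17]
tcp_rot: [[-0.066, 0.998, -0.001], [0.998, 0.066, 0.0], [0.0, -0.001, -1.0]]
force: [-0.4, 0.6, -0.9]
opening: 0.543
grasp_force: 30.0
side 0.75 ((408.4293212890625, 217.41188049316406), (280.8430480957031, 90.6834716796875), 87.04460906982422)
wrist 0.86 ((438.96246337890625, 113.92681884765625), (55.7145881652832, 160.60386657714844), 88.65426635742188)
[ 0.455  -0.0212  0.1694]
0.87 [ 0.3117 -0.3105  0.    ] [42 39 40]
0.61 [ 0.4605 -0.2261  0.    ] [94 68 37]
0.6 [ 0.7133 -0.3633  0.    ] [149 141 131]
0.54 [ 0.5717 -0.3887  0.    ] [ 77 165 154]
0.53 [0.4764 0.1029 0.    ] [91 67 31]
0.53 [ 0.5787 -0.251   0.    ] [ 48 114 105]
```

```bash
python3 -m jog '[{"tx":4.6,"ty":0.1,"tz":0,"roll":0,"jaw":0.3},{"tx":4.6,"ty":0.1,"tz":0,"roll":0,"jaw":0.3},{"tx":4.6,"ty":0.1,"tz":0,"roll":0,"jaw":0.3},{"tx":4.6,"ty":0.1,"tz":0,"roll":0,"jaw":0.3},{"tx":4.6,"ty":0.1,"tz":0,"roll":0,"jaw":0.3},{"tx":4.6,"ty":0.1,"tz":0,"roll":0,"jaw":0.3},{"tx":4.4,"ty":0.1,"tz":0,"roll":0,"jaw":0.3},{"tx":0,"ty":0,"tz":0,"roll":0,"jaw":0.3}]';python3 -m jog '[{"tx":0,"ty":0,"tz":0,"roll":0,"jaw":0.3},{"tx":0,"ty":0,"tz":4,"roll":0,"jaw":0.3},{"tx":0,"ty":0,"tz":4,"roll":0,"jaw":0.3},{"tx":0,"ty":0,"tz":3,"roll":0,"jaw":0.3},{"tx":0,"ty":0,"tz":1.5,"roll":0,"jaw":0.3},{"tx":0,"ty":0,"tz":0.5,"roll":0,"jaw":0.3},{"tx":0,"ty":0,"tz":0,"roll":0,"jaw":0.3},{"tx":0,"ty":0,"tz":0,"roll":0,"jaw":0.3}]'
```

```text
time_s: 32.1
position: [0.4477, 0.3031, 0.1701]
tcp_rot: [[-0.072, 0.997, 0.003], [0.997, 0.072, 0.003], [0.003, 0.004, -1.0]]
force: [0.9, -0.9, -0.1]
opening: 0.542
grasp_force: 30.0
time_s: 32.9
position: [0.4478, 0.297, 0.0408]
tcp_rot: [[-0.065, 0.998, 0.001], [0.998, 0.065, 0.001], [0.0, 0.002, -1.0]]
force: [-0.3, -0.3, -1.1]
opening: 0.54
grasp_force: 30.0
```

```bash
python3 -m jog '[{"tx":0,"ty":0,"tz":0.3,"roll":0,"jaw":0.3},{"tx":0,"ty":0,"tz":0.2,"roll":0,"jaw":0.3},{"tx":0,"ty":0,"tz":0,"roll":0,"jaw":0.3},{"tx":0,"ty":0,"tz":0,"roll":0,"jaw":0.3}]'; python3 -m jog '[{"tx":0,"ty":0,"tz":0.1,"roll":0,"jaw":0.3},{"tx":0,"ty":0,"tz":0,"roll":0,"jaw":0.3},{"tx":0,"ty":0,"tz":0,"roll":0,"jaw":0.3}]'
```

```text
time_s: 33.3
position: [0.4469, 0.2975, 0.0353]
tcp_rot: [[-0.066, 0.998, 0.0], [0.998, 0.066, 0.0], [0.0, 0.0, -1.0]]
force: [-0.4, 0.1, -0.4]
opening: 0.544
grasp_force: 30.0
time_s: 33.6
position: [0.4469, 0.2975, 0.0342]
tcp_rot: [[-0.066, 0.998, 0.0], [0.998, 0.066, 0.0], [0.0, 0.0, -1.0]]
force: [0.4, 0.4, 0.8]
opening: 0.543
grasp_force: 30.0
```

```bash
python3 -m jog '[{"tx":0,"ty":0,"tz":0,"roll":0,"jaw":1},{"tx":0,"ty":0,"tz":0,"roll":0,"jaw":1},{"tx":0,"ty":0,"tz":0,"roll":0,"jaw":1},{"tx":0,"ty":0,"tz":0,"roll":0,"jaw":1},{"tx":0,"ty":0,"tz":-4,"roll":0,"jaw":1},{"tx":0,"ty":0,"tz":-4,"roll":0,"jaw":1},{"tx":-2,"ty":0,"tz":-4,"roll":0,"jaw":1},{"tx":-4,"ty":0,"tz":-2.5,"roll":0,"jaw":1}]'; python3 -m jog '[{"tx":-4.6,"ty":-0.2,"tz":0,"roll":0,"jaw":1},{"tx":-4.6,"ty":-0.2,"tz":0,"roll":0,"jaw":1},{"tx":-4.6,"ty":-0.2,"tz":0,"roll":0,"jaw":1},{"tx":-4.6,"ty":-0.2,"tz":0,"roll":0,"jaw":1},{"tx":-4.6,"ty":-0.2,"tz":0,"roll":0,"jaw":1},{"tx":-4.6,"ty":-0.2,"tz":0,"roll":0,"jaw":1},{"tx":-4.6,"ty":-0.2,"tz":0,"roll":0,"jaw":1},{"tx":-4.6,"ty":-0.2,"tz":0,"roll":0,"jaw":1}]'; python3 -m jog '[{"tx":-4.6,"ty":-0.2,"tz":0,"roll":0,"jaw":1},{"tx":-4.6,"ty":-0.2,"tz":0,"roll":0,"jaw":1},{"tx":-4.6,"ty":-0.2,"tz":0,"roll":0,"jaw":1},{"tx":-4.6,"ty":-0.2,"tz":0,"roll":0,"jaw":1},{"tx":-4.6,"ty":-0.2,"tz":0,"roll":0,"jaw":1},{"tx":-3,"ty":0,"tz":0,"roll":0,"jaw":1},{"tx":0,"ty":0,"tz":0,"roll":0,"jaw":1},{"tx":0,"ty":0,"tz":0,"roll":0,"jaw":1}]'
python3 - <<'E'
from h import *
np.set_printoptions(precision=4,suppress=True)
c=cap('wrist');save(c,'w12')
for g in golds(c): print(g)
for d in landmark_of('wrist','collar40'): print(round(d['p'],2),np.round(d['point']),onz(c,d['point'],0))
s=cap('side')
for t in('collar48','tray'):
  for d in landmark_of('side',t): print(t,round(d['p'],2),np.round(d['point']),onz(s,d['point'],.005))
E
```

```text
time_s: 34.4
position: [0.4522, 0.2389, 0.1818]
tcp_rot: [[-0.07, 0.998, 0.005], [0.998, 0.07, 0.002], [0.002, 0.006, -1.0]]
force: [0.5, -0.1, -0.7]
opening: 0.994
grasp_force: 0.0
time_s: 35.2
position: [0.4587, -0.1327, 0.1791]
tcp_rot: [[-0.066, 0.998, 0.0], [0.998, 0.066, 0.0], [0.0, 0.0, -1.0]]
force: [0.3, -0.4, -0.3]
opening: 1.001
grasp_force: 0.0
time_s: 36.0
position: [0.4656, -0.3909, 0.1785]
tcp_rot: [[-0.064, 0.998, -0.001], [0.998, 0.064, 0.001], [0.002, -0.001, -1.0]]
force: [-0.6, 0.6, 0.6]
opening: 0.997
grasp_force: 0.0
(array([ 0.4762, -0.2399]), np.float64(28.6), (np.int32(331), np.int32(0), np.int32(36), np.int32(15)))
(array([ 0.4623, -0.3465]), np.float64(41.0), (np.int32(300), np.int32(118), np.int32(46), np.int32(46)))
(array([ 0.7802, -0.4416]), np.float64(10.0), (np.int32(630), np.int32(242), np.int32(10), np.int32(31)))
(array([ 0.6434, -0.4979]), np.float64(57.2), (np.int32(460), np.int32(266), np.int32(55), np.int32(65)))
(array([ 0.2898, -0.5268]), np.float64(32.5), (np.int32(132), np.int32(276), np.int32(31), np.int32(55)))
(array([ 0.6312, -0.5701]), np.float64(361.7), (np.int32(299), np.int32(343), np.int32(327), np.int32(22)))
(array([ 0.3649, -0.5989]), np.float64(32.4), (np.int32(207), np.int32(359), np.int32(29), np.int32(7)))
0.89 [181. 445.] [ 0.5882 -0.3818  0.    ]
0.75 [ 35. 466.] [ 0.5827 -0.2486  0.    ]
0.57 [136. 321.] [ 0.4606 -0.3452  0.    ]
collar48 0.83 [339. 273.] [ 0.3121 -0.3257  0.005 ]
collar48 0.76 [328. 390.] [ 0.5834 -0.3847  0.005 ]
collar48 0.64 [331. 339.] [ 0.4663 -0.3545  0.005 ]
collar48 0.42 [283. 324.] [ 0.4733 -0.2236  0.005 ]
tray 0.71 [168. 268.] [0.4368 0.2239 0.005 ]
tray 0.65 [366. 429.] [ 0.63   -0.4945  0.005 ]
```

The medium collar was knocked aside and is now at (0.461,-0.346). I pick it up there.

```bash
python3 -m jog '[{"tx":4.6,"ty":-0.15,"tz":0,"roll":0,"jaw":1},{"tx":0,"ty":0,"tz":4,"roll":0,"jaw":1},{"tx":0,"ty":0,"tz":4,"roll":0,"jaw":1},{"tx":0,"ty":0,"tz":4,"roll":0,"jaw":1},{"tx":0,"ty":0,"tz":2.9,"roll":0,"jaw":1},{"tx":0,"ty":0,"tz":0,"roll":0,"jaw":1},{"tx":0,"ty":0,"tz":0,"roll":0,"jaw":0.3},{"tx":0,"ty":0,"tz":0,"roll":0,"jaw":0.3}]';python3 -m jog '[{"tx":0,"ty":0,"tz":0,"roll":0,"jaw":0.2},{"tx":0,"ty":0,"tz":0,"roll":0,"jaw":0.2},{"tx":0,"ty":0,"tz":0,"roll":0,"jaw":0.2},{"tx":0,"ty":0,"tz":0,"roll":0,"jaw":0.2},{"tx":0,"ty":0,"tz":0,"roll":0,"jaw":0.2},{"tx":0,"ty":0,"tz":0,"roll":0,"jaw":0.2},{"tx":0,"ty":0,"tz":0,"roll":0,"jaw":0.2},{"tx":0,"ty":0,"tz":0,"roll":0,"jaw":0.2}]'
python3 - <<'E'
from h import *
c=cap('side');h=cv2.cvtColor(c['img'],cv2.COLOR_RGB2HSV)[130:210,235:310]
m=((h[...,0]>12)&(h[...,0]<32)&(h[...,1]>110)&(h[...,2]>60)).astype(np.uint8);n,l,st,ce=cv2.connectedComponentsWithStats(m)
print([(st[i],onz(c,(ce[i][1]+130,ce[i][0]+235),.025)) for i in range(1,n) if st[i,4]>20])
E
```

```text
time_s: 37.05
position: [0.4628, -0.3458, 0.0318]
tcp_rot: [[-0.066, 0.998, 0.002], [0.998, 0.066, -0.002], [-0.003, 0.002, -1.0]]
force: [-0.0, -0.1, 0.9]
opening: 0.893
grasp_force: 0.0
time_s: 37.85
position: [0.4618, -0.3451, 0.0303]
tcp_rot: [[-0.066, 0.998, 0.0], [0.998, 0.066, -0.0], [-0.0, 0.0, -1.0]]
force: [0.3, 0.1, 3.4]
opening: 0.452
grasp_force: 30.0
[]
```

```bash
python3 -m jog '[{"tx":0,"ty":0,"tz":-2,"roll":0,"jaw":0.2},{"tx":0,"ty":0,"tz":-4,"roll":0,"jaw":0.2},{"tx":0,"ty":0,"tz":-4,"roll":0,"jaw":0.2},{"tx":3.6,"ty":2.4,"tz":0,"roll":0,"jaw":0.2},{"tx":3.6,"ty":2.4,"tz":0,"roll":0,"jaw":0.2},{"tx":3.6,"ty":2.4,"tz":0,"roll":0,"jaw":0.2},{"tx":3.6,"ty":2.4,"tz":0,"roll":0,"jaw":0.2},{"tx":3.6,"ty":2.4,"tz":0,"roll":0,"jaw":0.2}]';python3 -m jog '[{"tx":3.6,"ty":2.4,"tz":0,"roll":0,"jaw":0.2},{"tx":3.5,"ty":2.5,"tz":0,"roll":0,"jaw":0.2},{"tx":3.5,"ty":2.5,"tz":0,"roll":0,"jaw":0.2},{"tx":3.5,"ty":2.6,"tz":0,"roll":0,"jaw":0.2},{"tx":0,"ty":0,"tz":0,"roll":0,"jaw":0.2},{"tx":0,"ty":0,"tz":0,"roll":0,"jaw":0.2},{"tx":0,"ty":0,"tz":0,"roll":0,"jaw":0.2},{"tx":0,"ty":0,"tz":0,"roll":0,"jaw":0.2}]'
python3 - <<'E'
from h import *
c=cap('side');h=cv2.cvtColor(c['img'],cv2.COLOR_RGB2HSV)[130:210,235:310]
m=((h[...,0]>12)&(h[...,0]<32)&(h[...,1]>110)&(h[...,2]>60)).astype(np.uint8);n,l,st,ce=cv2.connectedComponentsWithStats(m)
print([(st[i],onz(c,(ce[i][1]+130,ce[i][0]+235),.025)) for i in range(1,n) if st[i,4]>20])
w=cap('wrist');print([(x['p'],onz(w,x['point'],.014)) for x in landmark_of('wrist','anvil')],w['s']['position'])
E
```

```text
time_s: 38.7
position: [0.5699, -0.1559, 0.1295]
tcp_rot: [[-0.066, 0.998, -0.001], [0.998, 0.066, 0.0], [0.0, -0.001, -1.0]]
force: [1.3, -0.9, -0.6]
opening: 0.451
grasp_force: 30.0
time_s: 39.5
position: [0.6592, -0.0116, 0.1297]
tcp_rot: [[-0.064, 0.998, -0.001], [0.998, 0.064, 0.0], [0.0, -0.001, -1.0]]
force: [-0.2, -0.8, 0.2]
opening: 0.453
grasp_force: 30.0
[(array([ 25,  13,  13,  14, 137], dtype=int32), array([0.44590377, 0.28470839, 0.025     ])), (array([54, 76, 19,  4, 64], dtype=int32), array([0.47569388, 0.02120758, 0.025     ]))]
[(0.56, array([0.65881864, 0.0117249 , 0.014     ]))] [ 0.65938719 -0.01172074  0.12990839]
```

```bash
python3 -m jog '[{"tx":0,"ty":0,"tz":3.5,"roll":0,"jaw":0.2},{"tx":0,"ty":0,"tz":3.3,"roll":0,"jaw":0.2},{"tx":0,"ty":0,"tz":1.5,"roll":0,"jaw":0.2},{"tx":0,"ty":0,"tz":0,"roll":0,"jaw":0.2},{"tx":0,"ty":0,"tz":0,"roll":0,"jaw":0.2},{"tx":0,"ty":0,"tz":0.2,"roll":0,"jaw":0.2},{"tx":0,"ty":0,"tz":0,"roll":0,"jaw":0.2},{"tx":0,"ty":0,"tz":0,"roll":0,"jaw":0.2}]'; python3 -m jog '[{"tx":0,"ty":0,"tz":0.1,"roll":0,"jaw":0.2},{"tx":0,"ty":0,"tz":0,"roll":0,"jaw":0.2},{"tx":0,"ty":0,"tz":0,"roll":0,"jaw":0.2}]'
```

```text
time_s: 40.45
position: [0.6607, -0.0103, 0.0462]
tcp_rot: [[-0.066, 0.998, 0.002], [0.998, 0.066, -0.0], [-0.0, 0.002, -1.0]]
force: [0.1, -0.2, -0.5]
opening: 0.447
grasp_force: 30.0
time_s: 40.75
position: [0.6601, -0.0102, 0.0441]
tcp_rot: [[-0.066, 0.998, 0.0], [0.998, 0.066, 0.0], [-0.0, 0.0, -1.0]]
force: [-0.2, 0.7, -0.4]
opening: 0.449
grasp_force: 30.0
```

```bash
python3 -m jog '[{"tx":0,"ty":-0.05,"tz":0.2,"roll":0,"jaw":0.2},{"tx":0,"ty":0,"tz":0,"roll":0,"jaw":0.2},{"tx":0,"ty":0,"tz":0,"roll":0,"jaw":0.2}]'; python3 -m jog '[{"tx":0,"ty":0,"tz":0.1,"roll":0,"jaw":0.2},{"tx":0,"ty":0,"tz":0,"roll":0,"jaw":0.2},{"tx":0,"ty":0,"tz":0,"roll":0,"jaw":0.2}]'
```

```text
time_s: 41.05
position: [0.6599, -0.0103, 0.0423]
tcp_rot: [[-0.066, 0.998, 0.001], [0.998, 0.066, -0.0], [-0.0, 0.001, -1.0]]
force: [0.0, 1.6, 2.0]
opening: 0.448
grasp_force: 30.0
time_s: 41.35
position: [0.6599, -0.0103, 0.0423]
tcp_rot: [[-0.066, 0.998, 0.001], [0.998, 0.066, -0.0], [-0.0, 0.001, -1.0]]
force: [-1.5, 0.4, 7.0]
opening: 0.448
grasp_force: 30.0
```

```bash
python3 -m jog '[{"tx":0,"ty":0,"tz":-0.1,"roll":0,"jaw":0.75},{"tx":0,"ty":0,"tz":0,"roll":0,"jaw":0.75},{"tx":0,"ty":0,"tz":0,"roll":0,"jaw":0.75},{"tx":0,"ty":0,"tz":0,"roll":0,"jaw":0.75},{"tx":0,"ty":0,"tz":0,"roll":0,"jaw":0.75},{"tx":0,"ty":0,"tz":-2,"roll":0,"jaw":0.75},{"tx":0,"ty":0,"tz":-3,"roll":0,"jaw":0.75},{"tx":0,"ty":0,"tz":-3,"roll":0,"jaw":0.75}]';python3 -m jog '[{"tx":-4,"ty":-0.1,"tz":0,"roll":0,"jaw":0.7},{"tx":-4,"ty":-0.1,"tz":0,"roll":0,"jaw":0.7},{"tx":-4,"ty":0,"tz":0,"roll":0,"jaw":0.7},{"tx":0,"ty":0,"tz":0,"roll":0,"jaw":0.7},{"tx":0,"ty":0,"tz":0,"roll":0,"jaw":0.7},{"tx":0,"ty":0,"tz":3,"roll":0,"jaw":0.7},{"tx":0,"ty":0,"tz":2.8,"roll":0,"jaw":0.7},{"tx":0,"ty":0,"tz":0,"roll":0,"jaw":0.7}]';python3 -m jog '[{"tx":0,"ty":0,"tz":0,"roll":0,"jaw":0.7},{"tx":0,"ty":0,"tz":0,"roll":0,"jaw":0.7}]'
```

```text
time_s: 42.15
position: [0.659, -0.0102, 0.122]
tcp_rot: [[-0.066, 0.998, -0.002], [0.998, 0.066, 0.0], [0.001, -0.002, -1.0]]
force: [0.1, 0.7, 0.1]
opening: 0.746
grasp_force: 0.0
time_s: 42.95
position: [0.6619, -0.1272, 0.0599]
tcp_rot: [[-0.068, 0.998, -0.009], [0.998, 0.068, 0.004], [0.004, -0.009, -1.0]]
force: [-0.6, 0.5, -0.5]
opening: 0.701
grasp_force: 0.0
time_s: 43.15
position: [0.6666, -0.1296, 0.0655]
tcp_rot: [[-0.067, 0.998, 0.002], [0.998, 0.067, -0.001], [-0.001, 0.002, -1.0]]
force: [0.8, 0.9, -0.4]
opening: 0.702
grasp_force: 0.0
```

```bash
python3 -m jog '[{"tx":0,"ty":0,"tz":0.2,"roll":0,"jaw":0.1},{"tx":0,"ty":0,"tz":0,"roll":0,"jaw":0.1},{"tx":0,"ty":0,"tz":0,"roll":0,"jaw":0.1},{"tx":0,"ty":0,"tz":0,"roll":0,"jaw":0.1},{"tx":0,"ty":0,"tz":0,"roll":0,"jaw":0.1},{"tx":0,"ty":0,"tz":0,"roll":0,"jaw":0.1},{"tx":0,"ty":0,"tz":0,"roll":0,"jaw":0.1}]';python3 -m jog '[{"tx":0.8,"ty":0,"tz":0,"roll":0,"jaw":0.1},{"tx":1,"ty":0,"tz":0,"roll":0,"jaw":0.1},{"tx":1,"ty":0,"tz":0,"roll":0,"jaw":0.1},{"tx":0.7,"ty":0,"tz":0,"roll":0,"jaw":0.1},{"tx":0.4,"ty":0,"tz":0,"roll":0,"jaw":0.1},{"tx":0.4,"ty":0,"tz":0,"roll":0,"jaw":0.1},{"tx":0.2,"ty":0,"tz":0,"roll":0,"jaw":0.1},{"tx":0,"ty":0,"tz":0,"roll":0,"jaw":0.1}]';python3 -m jog '[{"tx":0.2,"ty":0,"tz":0,"roll":0,"jaw":0.1},{"tx":0.2,"ty":0,"tz":0,"roll":0,"jaw":0.1},{"tx":0,"ty":0,"tz":0,"roll":0,"jaw":0.1},{"tx":0,"ty":0,"tz":0,"roll":0,"jaw":0.1}]'
```

```text
time_s: 43.85
position: [0.666, -0.1303, 0.0623]
tcp_rot: [[-0.066, 0.998, 0.001], [0.998, 0.066, -0.0], [-0.0, 0.001, -1.0]]
force: [0.9, 0.2, -0.1]
opening: 0.345
grasp_force: 30.0
time_s: 44.65
position: [0.6636, -0.0852, 0.0623]
tcp_rot: [[-0.066, 0.998, 0.002], [0.998, 0.066, -0.0], [-0.001, 0.002, -1.0]]
force: [4.7, -0.4, -1.2]
opening: 0.338
grasp_force: 30.0
time_s: 45.05
position: [0.6634, -0.0817, 0.0623]
tcp_rot: [[-0.066, 0.998, 0.002], [0.998, 0.066, -0.001], [-0.001, 0.002, -1.0]]
force: [4.4, -0.8, -0.5]
opening: 0.343
grasp_force: 30.0
```

```bash
python3 -m jog '[{"tx":0.2,"ty":0,"tz":0,"roll":0,"jaw":0.1},{"tx":0.2,"ty":0,"tz":0,"roll":0,"jaw":0.1},{"tx":0,"ty":0,"tz":0,"roll":0,"jaw":0.1},{"tx":0,"ty":0,"tz":0,"roll":0,"jaw":0.1}]';python3 -m jog '[{"tx":0.2,"ty":0,"tz":0,"roll":0,"jaw":0.1},{"tx":0,"ty":0,"tz":0,"roll":0,"jaw":0.1},{"tx":0,"ty":0,"tz":0,"roll":0,"jaw":0.1}]'
```

```text
time_s: 45.45
position: [0.6632, -0.0785, 0.0623]
tcp_rot: [[-0.066, 0.998, 0.003], [0.998, 0.066, -0.002], [-0.002, 0.003, -1.0]]
force: [5.3, -3.1, -1.3]
opening: 0.338
grasp_force: 30.0
time_s: 45.75
position: [0.6631, -0.0769, 0.0623]
tcp_rot: [[-0.066, 0.998, 0.003], [0.998, 0.066, -0.002], [-0.003, 0.003, -1.0]]
force: [4.6, -4.2, -0.7]
opening: 0.336
grasp_force: 30.0
```

```bash
python3 -m jog '[{"tx":0.2,"ty":0,"tz":0,"roll":0,"jaw":0.1},{"tx":0.15,"ty":0,"tz":0,"roll":0,"jaw":0.1},{"tx":0,"ty":0,"tz":0,"roll":0,"jaw":0.1},{"tx":0,"ty":0,"tz":0,"roll":0,"jaw":0.1}]';python3 -m jog '[{"tx":0,"ty":0,"tz":0,"roll":0,"jaw":0.1},{"tx":0,"ty":0,"tz":0,"roll":0,"jaw":0.1},{"tx":0,"ty":0,"tz":0,"roll":0,"jaw":0.1},{"tx":0,"ty":0,"tz":0,"roll":0,"jaw":0.1},{"tx":0,"ty":0,"tz":0,"roll":0,"jaw":0.1},{"tx":0,"ty":0,"tz":0,"roll":0,"jaw":0.1},{"tx":0,"ty":0,"tz":0,"roll":0,"jaw":0.1},{"tx":0,"ty":0,"tz":0,"roll":0,"jaw":0.1}]'
python3 - <<'E'
from h import *
c=cap('wrist');print([g for g in golds(c,z=.038) if abs(g[0][0]-.66)<.03]);
for t,z in (('anvil',.014),('jaw',0),('collar40',.012)): print(t,[(x['p'],onz(c,x['point'],z)) for x in landmark_of('wrist',t)[:1]])
E
```

```text
time_s: 46.15
position: [0.663, -0.0741, 0.0624]
tcp_rot: [[-0.066, 0.998, 0.003], [0.998, 0.066, -0.003], [-0.004, 0.003, -1.0]]
force: [4.8, -6.3, -2.1]
opening: 0.339
grasp_force: 30.0
time_s: 46.95
position: [0.663, -0.0741, 0.0623]
tcp_rot: [[-0.066, 0.998, 0.003], [0.998, 0.066, -0.003], [-0.004, 0.003, -1.0]]
force: [5.7, -5.4, -1.1]
opening: 0.342
grasp_force: 30.0
[(array([ 0.6596, -0.0062]), np.float64(39.4), (np.int32(286), np.int32(88), np.int32(79), np.int32(80)))]
anvil [(0.59, array([0.65875313, 0.01457857, 0.014     ]))]
jaw [(0.74, array([0.65831343, 0.01539401, 0.        ]))]
collar40 [(0.82, array([ 0.65772914, -0.00631629,  0.012     ]))]
```

```bash
python3 -m jog '[{"tx":-0.8,"ty":0,"tz":0,"roll":0,"jaw":0.1},{"tx":-1,"ty":0,"tz":0,"roll":0,"jaw":0.1},{"tx":-1,"ty":0,"tz":0,"roll":0,"jaw":0.1},{"tx":-1,"ty":0,"tz":0,"roll":0,"jaw":0.1},{"tx":-1,"ty":0,"tz":0,"roll":0,"jaw":0.1},{"tx":-0.8,"ty":0,"tz":0,"roll":0,"jaw":0.1},{"tx":0,"ty":0,"tz":0,"roll":0,"jaw":0.1}]';python3 -m jog '[{"tx":0,"ty":0,"tz":0,"roll":0,"jaw":0.7},{"tx":0,"ty":0,"tz":0,"roll":0,"jaw":0.7},{"tx":0,"ty":0,"tz":0,"roll":0,"jaw":0.7},{"tx":0,"ty":0,"tz":-3,"roll":0,"jaw":0.7},{"tx":0,"ty":0,"tz":-3,"roll":0,"jaw":0.8},{"tx":0,"ty":0,"tz":0,"roll":0,"jaw":0.8},{"tx":0,"ty":0,"tz":0,"roll":0,"jaw":0.8},{"tx":0,"ty":0,"tz":0,"roll":0,"jaw":0.8}]'
python3 - <<'E'
from h import *
c=cap('wrist');print([g for g in golds(c,z=.038) if abs(g[0][0]-.66)<.03],c['s']['position']);
for t,z in (('collar40',.012),): print(t,[(x['p'],onz(c,x['point'],z)) for x in landmark_of('wrist',t)[:1]])
E
```

```text
time_s: 47.85
position: [0.6658, -0.129, 0.0623]
tcp_rot: [[-0.065, 0.998, 0.001], [0.998, 0.065, -0.001], [-0.001, 0.001, -1.0]]
force: [4.9, 0.6, 0.9]
opening: 0.34
grasp_force: 30.0
time_s: 48.65
position: [0.6637, -0.127, 0.1205]
tcp_rot: [[-0.066, 0.998, -0.004], [0.998, 0.066, 0.001], [0.001, -0.004, -1.0]]
force: [-0.1, 0.0, -0.1]
opening: 0.798
grasp_force: 0.0
[(array([ 0.6596, -0.0077]), np.float64(39.7), (np.int32(298), np.int32(0), np.int32(64), np.int32(70)))] [ 0.6637209  -0.12699973  0.12052726]
collar40 [(0.75, array([ 0.58775325, -0.23917842,  0.012     ]))]
```

```bash
python3 -m jog '[{"tx":4,"ty":0.15,"tz":0,"roll":0,"jaw":0.8},{"tx":4,"ty":0.1,"tz":0,"roll":0,"jaw":0.8},{"tx":4.2,"ty":0.1,"tz":0,"roll":0,"jaw":0.8},{"tx":0,"ty":0,"tz":0,"roll":0,"jaw":0.8},{"tx":0,"ty":0,"tz":4,"roll":0,"jaw":0.8},{"tx":0,"ty":0,"tz":3.9,"roll":0,"jaw":0.8},{"tx":0,"ty":0,"tz":0,"roll":0,"jaw":0.8},{"tx":0,"ty":0,"tz":0,"roll":0,"jaw":0.8}]';python3 -m jog '[{"tx":0,"ty":0,"tz":0,"roll":0,"jaw":0.2},{"tx":0,"ty":0,"tz":0,"roll":0,"jaw":0.2},{"tx":0,"ty":0,"tz":0,"roll":0,"jaw":0.2},{"tx":0,"ty":0,"tz":0,"roll":0,"jaw":0.2},{"tx":0,"ty":0,"tz":0,"roll":0,"jaw":0.2},{"tx":0,"ty":0,"tz":0,"roll":0,"jaw":0.2},{"tx":0,"ty":0,"tz":0,"roll":0,"jaw":0.2}]'
```

```text
time_s: 49.55
position: [0.66, -0.0061, 0.042]
tcp_rot: [[-0.066, 0.998, -0.003], [0.998, 0.066, 0.0], [0.001, -0.003, -1.0]]
force: [-0.4, -0.8, 0.1]
opening: 0.801
grasp_force: 0.0
time_s: 50.25
position: [0.6611, -0.0058, 0.0439]
tcp_rot: [[-0.066, 0.998, 0.001], [0.998, 0.066, -0.0], [-0.0, 0.001, -1.0]]
force: [-0.3, 0.1, 5.2]
opening: 0.452
grasp_force: 30.0
```

```bash
python3 -m jog '[{"tx":0,"ty":0,"tz":-3,"roll":0,"jaw":0.2},{"tx":0,"ty":0,"tz":-4,"roll":0,"jaw":0.2},{"tx":0,"ty":-2,"tz":-4,"roll":0,"jaw":0.2},{"tx":0,"ty":-4,"tz":-2,"roll":0,"jaw":0.2},{"tx":0,"ty":-4,"tz":0,"roll":0,"jaw":0.2},{"tx":0,"ty":-4,"tz":0,"roll":0,"jaw":0.2},{"tx":0,"ty":-3,"tz":0,"roll":0,"jaw":0.2},{"tx":0,"ty":-3,"tz":0,"roll":0,"jaw":0.2}]';python3 -m jog '[{"tx":4.6,"ty":0,"tz":0,"roll":0,"jaw":0.2},{"tx":4.6,"ty":0,"tz":0,"roll":0,"jaw":0.2},{"tx":4.6,"ty":0,"tz":0,"roll":0,"jaw":0.2},{"tx":4.6,"ty":0,"tz":0,"roll":0,"jaw":0.2},{"tx":4.5,"ty":0.3,"tz":0,"roll":0,"jaw":0.2},{"tx":0,"ty":0,"tz":0,"roll":0,"jaw":0.2},{"tx":0,"ty":0,"tz":0,"roll":0,"jaw":0.2},{"tx":0,"ty":0,"tz":4,"roll":0,"jaw":0.2}]';python3 -m jog '[{"tx":0,"ty":0,"tz":4,"roll":0,"jaw":0.2},{"tx":0,"ty":0,"tz":3,"roll":0,"jaw":0.2},{"tx":0,"ty":0,"tz":1.8,"roll":0,"jaw":0.2},{"tx":0,"ty":0,"tz":0,"roll":0,"jaw":0.2},{"tx":0,"ty":0,"tz":0.3,"roll":0,"jaw":0.2},{"tx":0,"ty":0,"tz":0,"roll":0,"jaw":0.2},{"tx":0,"ty":0,"tz":0,"roll":0,"jaw":0.2}]'
```

```text
time_s: 51.05
position: [0.4596, -0.0187, 0.173]
tcp_rot: [[-0.066, 0.998, -0.0], [0.998, 0.066, 0.0], [0.0, -0.0, -1.0]]
force: [1.1, -0.2, -0.4]
opening: 0.45
grasp_force: 30.0
time_s: 51.85
position: [0.4531, 0.2102, 0.1361]
tcp_rot: [[-0.066, 0.998, 0.011], [0.998, 0.066, 0.002], [0.001, 0.012, -1.0]]
force: [1.1, -1.3, -1.4]
opening: 0.451
grasp_force: 30.0
time_s: 52.55
position: [0.45, 0.2097, 0.0431]
tcp_rot: [[-0.065, 0.998, 0.002], [0.998, 0.065, 0.0], [0.0, 0.002, -1.0]]
force: [-0.4, -0.6, -1.1]
opening: 0.447
grasp_force: 30.0
```

```bash
python3 -m jog '[{"tx":0,"ty":0,"tz":0.3,"roll":0,"jaw":0.2},{"tx":0,"ty":0,"tz":0.1,"roll":0,"jaw":0.2},{"tx":0,"ty":0,"tz":0,"roll":0,"jaw":0.2},{"tx":0,"ty":0,"tz":0,"roll":0,"jaw":0.2}]'; python3 -m jog '[{"tx":0,"ty":0,"tz":0.15,"roll":0,"jaw":0.2},{"tx":0,"ty":0,"tz":0,"roll":0,"jaw":0.2},{"tx":0,"ty":0,"tz":0,"roll":0,"jaw":0.2}]'
```

```text
time_s: 52.95
position: [0.4491, 0.2099, 0.0382]
tcp_rot: [[-0.066, 0.998, 0.0], [0.998, 0.066, 0.0], [0.0, 0.0, -1.0]]
force: [-0.0, -0.1, -1.2]
opening: 0.449
grasp_force: 30.0
time_s: 53.25
position: [0.4492, 0.2099, 0.0369]
tcp_rot: [[-0.066, 0.998, 0.0], [0.998, 0.066, 0.0], [0.0, 0.0, -1.0]]
force: [-0.4, -0.2, 4.2]
opening: 0.448
grasp_force: 30.0
```

```bash
python3 -m jog '[{"tx":0,"ty":0,"tz":0,"roll":0,"jaw":0.9},{"tx":0,"ty":0,"tz":0,"roll":0,"jaw":0.9},{"tx":0,"ty":0,"tz":0,"roll":0,"jaw":0.9},{"tx":0,"ty":0,"tz":0,"roll":0,"jaw":0.9},{"tx":0,"ty":0,"tz":-4,"roll":0,"jaw":0.9},{"tx":0,"ty":0,"tz":-4,"roll":0,"jaw":0.9},{"tx":-2,"ty":0,"tz":-4,"roll":0,"jaw":0.9},{"tx":-4,"ty":0,"tz":-2.5,"roll":0,"jaw":0.9}]'; python3 -m jog '[{"tx":-4.6,"ty":-0.2,"tz":0,"roll":0,"jaw":1},{"tx":-4.6,"ty":-0.2,"tz":0,"roll":0,"jaw":1},{"tx":-4.6,"ty":-0.2,"tz":0,"roll":0,"jaw":1},{"tx":-4.6,"ty":-0.2,"tz":0,"roll":0,"jaw":1},{"tx":-4.6,"ty":-0.2,"tz":0,"roll":0,"jaw":1},{"tx":-4.6,"ty":-0.2,"tz":0,"roll":0,"jaw":1},{"tx":-4.6,"ty":-0.2,"tz":0,"roll":0,"jaw":1},{"tx":-4.6,"ty":0,"tz":0,"roll":0,"jaw":1}]'; python3 -m jog '[{"tx":-4.4,"ty":0,"tz":0,"roll":0,"jaw":1},{"tx":-3.5,"ty":0,"tz":0,"roll":0,"jaw":1},{"tx":0,"ty":0,"tz":0,"roll":0,"jaw":1},{"tx":0,"ty":0,"tz":0,"roll":0,"jaw":1},{"tx":0,"ty":0,"tz":0,"roll":0,"jaw":1}]'
python3 - <<'E'
from h import *
np.set_printoptions(precision=4,suppress=True)
c=cap('wrist');save(c,'w13');print(c['s']['position'])
for g in golds(c)[:5]: print(g)
for d in landmark_of('wrist','collar32'): print(round(d['p'],2),np.round(d['point']),onz(c,d['point'],0))
E
```

```text
time_s: 54.05
position: [0.4541, 0.151, 0.184]
tcp_rot: [[-0.07, 0.998, 0.004], [0.998, 0.07, 0.001], [0.001, 0.004, -1.0]]
force: [0.9, -0.2, -0.4]
opening: 0.896
grasp_force: 0.0
time_s: 54.85
position: [0.4627, -0.2199, 0.1814]
tcp_rot: [[-0.065, 0.998, -0.001], [0.998, 0.065, 0.001], [0.001, -0.001, -1.0]]
force: [1.2, 1.2, 1.1]
opening: 0.997
grasp_force: 0.0
time_s: 55.35
position: [0.4679, -0.2954, 0.1811]
tcp_rot: [[-0.067, 0.998, -0.002], [0.998, 0.067, 0.002], [0.002, -0.001, -1.0]]
force: [-0.8, 0.5, 0.1]
opening: 1.0
grasp_force: 0.0
[ 0.4679 -0.2954  0.1811]
(array([ 0.4761, -0.2235]), np.float64(34.1), (np.int32(319), np.int32(90), np.int32(39), np.int32(40)))
(array([ 0.781 , -0.3411]), np.float64(14.0), (np.int32(626), np.int32(231), np.int32(14), np.int32(43)))
(array([ 0.661 , -0.4081]), np.float64(32.7), (np.int32(484), np.int32(275), np.int32(31), np.int32(56)))
(array([ 0.2896, -0.4343]), np.float64(30.7), (np.int32(132), np.int32(277), np.int32(29), np.int32(54)))
(array([ 0.6351, -0.4769]), np.float64(366.9), (np.int32(298), np.int32(343), np.int32(329), np.int32(23)))
0.93 [143. 444.] [ 0.5831 -0.2489  0.    ]
0.88 [182. 167.] [ 0.3099 -0.3069  0.    ]
0.63 [110. 336.] [ 0.475  -0.2243  0.    ]
0.47 [263. 427.] [ 0.5881 -0.3794  0.    ]
```

```bash
python3 -m jog '[{"tx":3.6,"ty":0.6,"tz":0,"roll":0,"jaw":0.9},{"tx":3.5,"ty":0.6,"tz":0,"roll":0,"jaw":0.9},{"tx":0,"ty":0,"tz":4,"roll":0,"jaw":0.9},{"tx":0,"ty":0,"tz":4,"roll":0,"jaw":0.9},{"tx":0,"ty":0,"tz":4,"roll":0,"jaw":0.9},{"tx":0,"ty":0,"tz":3.1,"roll":0,"jaw":0.9},{"tx":0,"ty":0,"tz":0,"roll":0,"jaw":0.9},{"tx":0,"ty":0,"tz":0,"roll":0,"jaw":0.9}]';python3 -m jog '[{"tx":0,"ty":0,"tz":0,"roll":0,"jaw":0.1},{"tx":0,"ty":0,"tz":0,"roll":0,"jaw":0.1},{"tx":0,"ty":0,"tz":0,"roll":0,"jaw":0.1},{"tx":0,"ty":0,"tz":0,"roll":0,"jaw":0.1},{"tx":0,"ty":0,"tz":0,"roll":0,"jaw":0.1},{"tx":0,"ty":0,"tz":0,"roll":0,"jaw":0.1},{"tx":0,"ty":0,"tz":0,"roll":0,"jaw":0.1},{"tx":0,"ty":0,"tz":0,"roll":0,"jaw":0.1}]';python3 -m jog '[{"tx":0,"ty":0,"tz":0,"roll":0,"jaw":0.1},{"tx":0,"ty":0,"tz":0,"roll":0,"jaw":0.1}]'
```

```text
time_s: 56.25
position: [0.4759, -0.2245, 0.0307]
tcp_rot: [[-0.067, 0.998, -0.001], [0.998, 0.067, 0.001], [0.001, -0.001, -1.0]]
force: [0.5, -0.1, 0.5]
opening: 0.898
grasp_force: 0.0
time_s: 57.05
position: [0.4759, -0.2254, 0.0306]
tcp_rot: [[-0.066, 0.998, -0.0], [0.998, 0.066, -0.0], [-0.0, -0.0, -1.0]]
force: [0.0, -0.2, 1.3]
opening: 0.354
grasp_force: 30.0
time_s: 57.25
position: [0.4759, -0.2254, 0.0306]
tcp_rot: [[-0.066, 0.998, -0.0], [0.998, 0.066, -0.0], [-0.0, -0.0, -1.0]]
force: [0.1, -0.8, 1.9]
opening: 0.361
grasp_force: 30.0
```

```bash
python3 -m jog '[{"tx":0,"ty":0,"tz":-2,"roll":0,"jaw":0.1},{"tx":0,"ty":0,"tz":-4,"roll":0,"jaw":0.1},{"tx":0,"ty":0,"tz":-4,"roll":0,"jaw":0.1},{"tx":3,"ty":2.8,"tz":0,"roll":0,"jaw":0.1},{"tx":3,"ty":2.8,"tz":0,"roll":0,"jaw":0.1},{"tx":3,"ty":2.8,"tz":0,"roll":0,"jaw":0.1},{"tx":3,"ty":2.8,"tz":0,"roll":0,"jaw":0.1},{"tx":3,"ty":2.8,"tz":0,"roll":0,"jaw":0.1}]';python3 -m jog '[{"tx":3,"ty":2.8,"tz":0,"roll":0,"jaw":0.1},{"tx":2.7,"ty":3,"tz":0,"roll":0,"jaw":0.1},{"tx":0,"ty":0,"tz":0,"roll":0,"jaw":0.1},{"tx":0,"ty":0,"tz":0,"roll":0,"jaw":0.1},{"tx":0,"ty":0,"tz":0,"roll":0,"jaw":0.1},{"tx":0,"ty":0,"tz":0,"roll":0,"jaw":0.1}]'
```

```text
time_s: 58.05
position: [0.6062, -0.065, 0.1303]
tcp_rot: [[-0.066, 0.998, -0.001], [0.998, 0.066, 0.0], [0.0, -0.001, -1.0]]
force: [0.1, -0.9, -0.8]
opening: 0.36
grasp_force: 30.0
time_s: 58.65
position: [0.6587, -0.0068, 0.1303]
tcp_rot: [[-0.064, 0.998, -0.001], [0.998, 0.064, 0.0], [0.0, -0.001, -1.0]]
force: [-0.2, -0.8, -0.4]
opening: 0.359
grasp_force: 30.0
```

```bash
python3 -m jog '[{"tx":0,"ty":0,"tz":3.5,"roll":0,"jaw":0.1},{"tx":0,"ty":0,"tz":3.3,"roll":0,"jaw":0.1},{"tx":0,"ty":0,"tz":1.5,"roll":0,"jaw":0.1},{"tx":0,"ty":0,"tz":0,"roll":0,"jaw":0.1},{"tx":0,"ty":0,"tz":0,"roll":0,"jaw":0.1},{"tx":0,"ty":0,"tz":0.2,"roll":0,"jaw":0.1},{"tx":0,"ty":0,"tz":0,"roll":0,"jaw":0.1},{"tx":0,"ty":0,"tz":0,"roll":0,"jaw":0.1}]'; python3 -m jog '[{"tx":0,"ty":0,"tz":0.2,"roll":0,"jaw":0.1},{"tx":0,"ty":0,"tz":0,"roll":0,"jaw":0.1},{"tx":0,"ty":0,"tz":0,"roll":0,"jaw":0.1}]';python3 -m jog '[{"tx":0,"ty":0,"tz":0.1,"roll":0,"jaw":0.1},{"tx":0,"ty":0,"tz":0,"roll":0,"jaw":0.1},{"tx":0,"ty":0,"tz":0,"roll":0,"jaw":0.1}]'
```

```text
time_s: 59.45
position: [0.6605, -0.0058, 0.0467]
tcp_rot: [[-0.066, 0.998, 0.002], [0.998, 0.066, -0.0], [-0.0, 0.002, -1.0]]
force: [-0.2, -0.4, -0.4]
opening: 0.361
grasp_force: 30.0
time_s: 59.75
position: [0.6597, -0.0057, 0.0435]
tcp_rot: [[-0.066, 0.998, -0.0], [0.998, 0.066, 0.0], [0.0, -0.0, -1.0]]
force: [-0.8, -0.0, -0.5]
opening: 0.36
grasp_force: 30.0
time_s: 60.05
position: [0.6599, -0.0057, 0.0426]
tcp_rot: [[-0.066, 0.998, 0.0], [0.998, 0.066, 0.0], [-0.0, 0.0, -1.0]]
force: [0.1, -0.4, 0.6]
opening: 0.356
grasp_force: 30.0
```

```bash
python3 -m jog '[{"tx":0,"ty":0,"tz":0,"roll":0,"jaw":0.7},{"tx":0,"ty":0,"tz":0,"roll":0,"jaw":0.7},{"tx":0,"ty":0,"tz":0,"roll":0,"jaw":0.7},{"tx":0,"ty":0,"tz":0,"roll":0,"jaw":0.7},{"tx":0,"ty":0,"tz":0,"roll":0,"jaw":0.7},{"tx":0,"ty":0,"tz":-2,"roll":0,"jaw":0.7},{"tx":0,"ty":0,"tz":-3,"roll":0,"jaw":0.7},{"tx":0,"ty":0,"tz":-3,"roll":0,"jaw":0.7}]';python3 -m jog '[{"tx":-4,"ty":-0.1,"tz":0,"roll":0,"jaw":0.7},{"tx":-4.3,"ty":-0.1,"tz":0,"roll":0,"jaw":0.7},{"tx":-4.1,"ty":0,"tz":0,"roll":0,"jaw":0.7},{"tx":0,"ty":0,"tz":0,"roll":0,"jaw":0.7},{"tx":0,"ty":0,"tz":0,"roll":0,"jaw":0.7},{"tx":0,"ty":0,"tz":3,"roll":0,"jaw":0.7},{"tx":0,"ty":0,"tz":2.9,"roll":0,"jaw":0.7},{"tx":0,"ty":0,"tz":0,"roll":0,"jaw":0.7}]';python3 -m jog '[{"tx":0,"ty":0,"tz":0,"roll":0,"jaw":0.7},{"tx":0,"ty":0,"tz":0,"roll":0,"jaw":0.7},{"tx":0,"ty":0,"tz":0,"roll":0,"jaw":0.1},{"tx":0,"ty":0,"tz":0,"roll":0,"jaw":0.1},{"tx":0,"ty":0,"tz":0,"roll":0,"jaw":0.1},{"tx":0,"ty":0,"tz":0,"roll":0,"jaw":0.1},{"tx":0,"ty":0,"tz":0,"roll":0,"jaw":0.1},{"tx":0,"ty":0,"tz":0,"roll":0,"jaw":0.1}]'
```

```text
time_s: 60.85
position: [0.6593, -0.0057, 0.1227]
tcp_rot: [[-0.066, 0.998, -0.002], [0.998, 0.066, 0.0], [0.0, -0.002, -1.0]]
force: [1.1, -0.7, 0.2]
opening: 0.698
grasp_force: 0.0
time_s: 61.65
position: [0.6623, -0.1266, 0.0593]
tcp_rot: [[-0.068, 0.998, -0.01], [0.998, 0.068, 0.004], [0.005, -0.009, -1.0]]
force: [0.0, 0.4, 0.1]
opening: 0.698
grasp_force: 0.0
time_s: 62.45
position: [0.6661, -0.1297, 0.0638]
tcp_rot: [[-0.066, 0.998, 0.0], [0.998, 0.066, 0.0], [0.0, 0.0, -1.0]]
force: [0.4, 0.8, 1.0]
opening: 0.343
grasp_force: 30.0
```

```bash
python3 -m jog '[{"tx":0.8,"ty":0,"tz":0,"roll":0,"jaw":0.1},{"tx":1,"ty":0,"tz":0,"roll":0,"jaw":0.1},{"tx":1,"ty":0,"tz":0,"roll":0,"jaw":0.1},{"tx":1,"ty":0,"tz":0,"roll":0,"jaw":0.1},{"tx":0.5,"ty":0,"tz":0,"roll":0,"jaw":0.1},{"tx":0.4,"ty":0,"tz":0,"roll":0,"jaw":0.1},{"tx":0.4,"ty":0,"tz":0,"roll":0,"jaw":0.1},{"tx":0.3,"ty":0,"tz":0,"roll":0,"jaw":0.1}]';python3 -m jog '[{"tx":0.2,"ty":0,"tz":0,"roll":0,"jaw":0.1},{"tx":0.2,"ty":0,"tz":0,"roll":0,"jaw":0.1},{"tx":0,"ty":0,"tz":0,"roll":0,"jaw":0.1},{"tx":0,"ty":0,"tz":0,"roll":0,"jaw":0.1}]'; python3 -m jog '[{"tx":0.2,"ty":0,"tz":0,"roll":0,"jaw":0.1},{"tx":0.1,"ty":0,"tz":0,"roll":0,"jaw":0.1},{"tx":0,"ty":0,"tz":0,"roll":0,"jaw":0.1},{"tx":0,"ty":0,"tz":0,"roll":0,"jaw":0.1}]'
```

```text
time_s: 63.25
position: [0.6632, -0.0756, 0.0638]
tcp_rot: [[-0.066, 0.998, 0.002], [0.998, 0.066, -0.0], [-0.0, 0.002, -1.0]]
force: [2.7, -1.8, 1.9]
opening: 0.343
grasp_force: 30.0
time_s: 63.65
position: [0.663, -0.0723, 0.0638]
tcp_rot: [[-0.066, 0.998, 0.002], [0.998, 0.066, -0.001], [-0.001, 0.002, -1.0]]
force: [4.0, -2.2, 0.2]
opening: 0.342
grasp_force: 30.0
time_s: 64.05
position: [0.6628, -0.0698, 0.0638]
tcp_rot: [[-0.066, 0.998, 0.002], [0.998, 0.066, -0.001], [-0.002, 0.002, -1.0]]
force: [4.5, -4.2, 0.2]
opening: 0.343
grasp_force: 30.0
```

```bash
python3 -m jog '[{"tx":0.2,"ty":0,"tz":0,"roll":0,"jaw":0.1},{"tx":0.2,"ty":0,"tz":0,"roll":0,"jaw":0.1},{"tx":0,"ty":0,"tz":0,"roll":0,"jaw":0.1},{"tx":0,"ty":0,"tz":0,"roll":0,"jaw":0.1}]';python3 -m jog '[{"tx":0,"ty":0,"tz":0,"roll":0,"jaw":0.1},{"tx":0,"ty":0,"tz":0,"roll":0,"jaw":0.1},{"tx":0,"ty":0,"tz":0,"roll":0,"jaw":0.1},{"tx":0,"ty":0,"tz":0,"roll":0,"jaw":0.1},{"tx":0,"ty":0,"tz":0,"roll":0,"jaw":0.1},{"tx":0,"ty":0,"tz":0,"roll":0,"jaw":0.1},{"tx":0,"ty":0,"tz":0,"roll":0,"jaw":0.1},{"tx":0,"ty":0,"tz":0,"roll":0,"jaw":0.1}]'
python3 - <<'E'
from h import *
c=cap('wrist');print([g for g in golds(c,z=.038) if abs(g[0][0]-.66)<.03]);
E
python3 -m jog '[{"tx":-0.8,"ty":0,"tz":0,"roll":0,"jaw":0.1},{"tx":-1,"ty":0,"tz":0,"roll":0,"jaw":0.1},{"tx":-1,"ty":0,"tz":0,"roll":0,"jaw":0.1},{"tx":-1,"ty":0,"tz":0,"roll":0,"jaw":0.1},{"tx":-1,"ty":0,"tz":0,"roll":0,"jaw":0.1},{"tx":-1,"ty":0,"tz":0,"roll":0,"jaw":0.1},{"tx":-0.4,"ty":0,"tz":0,"roll":0,"jaw":0.1},{"tx":0,"ty":0,"tz":0,"roll":0,"jaw":0.1}]'
```

```text
time_s: 64.45
position: [0.6626, -0.0666, 0.0638]
tcp_rot: [[-0.066, 0.998, 0.002], [0.998, 0.066, -0.003], [-0.003, 0.002, -1.0]]
force: [4.5, -5.8, -0.3]
opening: 0.34
grasp_force: 30.0
time_s: 65.25
position: [0.6626, -0.0667, 0.0638]
tcp_rot: [[-0.066, 0.998, 0.002], [0.998, 0.066, -0.003], [-0.003, 0.002, -1.0]]
force: [4.4, -6.0, 0.2]
opening: 0.341
grasp_force: 30.0
[(array([ 0.6595, -0.0024]), np.float64(31.9), (np.int32(294), np.int32(104), np.int32(63), np.int32(62)))]
time_s: 66.1
position: [0.6659, -0.1277, 0.0638]
tcp_rot: [[-0.065, 0.998, 0.0], [0.998, 0.065, -0.0], [-0.0, 0.0, -1.0]]
force: [3.7, 0.6, 2.8]
opening: 0.341
grasp_force: 30.0
```

```bash
python3 -m jog '[{"tx":0,"ty":0,"tz":0,"roll":0,"jaw":0.7},{"tx":0,"ty":0,"tz":0,"roll":0,"jaw":0.7},{"tx":0,"ty":0,"tz":0,"roll":0,"jaw":0.7},{"tx":0,"ty":0,"tz":-3,"roll":0,"jaw":0.7},{"tx":0,"ty":0,"tz":-3,"roll":0,"jaw":0.7},{"tx":4,"ty":0.1,"tz":0,"roll":0,"jaw":0.7},{"tx":4.4,"ty":0.1,"tz":0,"roll":0,"jaw":0.7},{"tx":4.2,"ty":0.1,"tz":0,"roll":0,"jaw":0.7}]';python3 -m jog '[{"tx":0,"ty":0,"tz":0,"roll":0,"jaw":0.7},{"tx":0,"ty":0,"tz":0,"roll":0,"jaw":0.7},{"tx":0,"ty":0,"tz":4,"roll":0,"jaw":0.7},{"tx":0,"ty":0,"tz":4,"roll":0,"jaw":0.7},{"tx":0,"ty":0,"tz":0,"roll":0,"jaw":0.7},{"tx":0,"ty":0,"tz":0,"roll":0,"jaw":0.7}]';python3 -m jog '[{"tx":0,"ty":0,"tz":0,"roll":0,"jaw":0.1},{"tx":0,"ty":0,"tz":0,"roll":0,"jaw":0.1},{"tx":0,"ty":0,"tz":0,"roll":0,"jaw":0.1},{"tx":0,"ty":0,"tz":0,"roll":0,"jaw":0.1},{"tx":0,"ty":0,"tz":0,"roll":0,"jaw":0.1},{"tx":0,"ty":0,"tz":0,"roll":0,"jaw":0.1},{"tx":0,"ty":0,"tz":0,"roll":0,"jaw":0.1}]'
```

```text
time_s: 66.9
position: [0.6588, 0.0006, 0.1231]
tcp_rot: [[-0.065, 0.998, -0.003], [0.998, 0.065, 0.0], [0.0, -0.003, -1.0]]
force: [1.1, -0.1, 0.3]
opening: 0.7
grasp_force: 0.0
time_s: 67.5
position: [0.6598, -0.0019, 0.0428]
tcp_rot: [[-0.065, 0.998, -0.003], [0.998, 0.065, 0.0], [0.0, -0.003, -1.0]]
force: [0.2, -0.7, 0.8]
opening: 0.705
grasp_force: 0.0
time_s: 68.2
position: [0.6608, -0.0007, 0.0445]
tcp_rot: [[-0.066, 0.998, 0.001], [0.998, 0.066, -0.0], [-0.0, 0.001, -1.0]]
force: [-0.3, 0.8, 5.8]
opening: 0.355
grasp_force: 30.0
```

```bash
python3 -m jog '[{"tx":0,"ty":0,"tz":-3,"roll":0,"jaw":0.1},{"tx":0,"ty":0,"tz":-4,"roll":0,"jaw":0.1},{"tx":0,"ty":-2,"tz":-4,"roll":0,"jaw":0.1},{"tx":0,"ty":-4,"tz":-2,"roll":0,"jaw":0.1},{"tx":0,"ty":-4,"tz":0,"roll":0,"jaw":0.1},{"tx":0,"ty":-4,"tz":0,"roll":0,"jaw":0.1},{"tx":0,"ty":-3,"tz":0,"roll":0,"jaw":0.1},{"tx":0,"ty":-3,"tz":0,"roll":0,"jaw":0.1}]';python3 -m jog '[{"tx":4,"ty":0,"tz":0,"roll":0,"jaw":0.1},{"tx":4,"ty":0,"tz":0,"roll":0,"jaw":0.1},{"tx":4,"ty":0,"tz":0,"roll":0,"jaw":0.1},{"tx":3.2,"ty":0,"tz":0,"roll":0,"jaw":0.1},{"tx":0,"ty":0,"tz":0,"roll":0,"jaw":0.1},{"tx":0,"ty":0,"tz":0,"roll":0,"jaw":0.1},{"tx":0,"ty":0,"tz":4,"roll":0,"jaw":0.1}]';python3 -m jog '[{"tx":0,"ty":0,"tz":4,"roll":0,"jaw":0.1},{"tx":0,"ty":0,"tz":3,"roll":0,"jaw":0.1},{"tx":0,"ty":0,"tz":1.8,"roll":0,"jaw":0.1},{"tx":0,"ty":0,"tz":0,"roll":0,"jaw":0.1},{"tx":0,"ty":0,"tz":0.3,"roll":0,"jaw":0.1},{"tx":0,"ty":0,"tz":0,"roll":0,"jaw":0.1},{"tx":0,"ty":0,"tz":0,"roll":0,"jaw":0.1}]'; python3 -m jog '[{"tx":0,"ty":0,"tz":0.3,"roll":0,"jaw":0.1},{"tx":0,"ty":0,"tz":0.1,"roll":0,"jaw":0.1},{"tx":0,"ty":0,"tz":0,"roll":0,"jaw":0.1},{"tx":0,"ty":0,"tz":0,"roll":0,"jaw":0.1}]'
```

```text
time_s: 69.0
position: [0.4592, -0.0137, 0.1736]
tcp_rot: [[-0.066, 0.998, -0.0], [0.998, 0.066, 0.0], [0.0, -0.0, -1.0]]
force: [-0.1, -0.1, -0.9]
opening: 0.359
grasp_force: 30.0
time_s: 69.7
position: [0.4553, 0.1375, 0.1366]
tcp_rot: [[-0.066, 0.998, 0.012], [0.998, 0.066, 0.0], [-0.0, 0.012, -1.0]]
force: [1.2, 0.7, -2.1]
opening: 0.359
grasp_force: 30.0
time_s: 70.4
position: [0.4517, 0.1376, 0.0436]
tcp_rot: [[-0.066, 0.998, 0.002], [0.998, 0.066, 0.0], [-0.0, 0.002, -1.0]]
force: [-0.0, -0.5, 0.7]
opening: 0.357
grasp_force: 30.0
time_s: 70.8
position: [0.4509, 0.1378, 0.0386]
tcp_rot: [[-0.066, 0.998, 0.0], [0.998, 0.066, -0.0], [-0.0, 0.0, -1.0]]
force: [-0.8, -0.6, 0.2]
opening: 0.357
grasp_force: 30.0
```

```bash
python3 -m jog '[{"tx":0,"ty":0,"tz":0.1,"roll":0,"jaw":0.1},{"tx":0,"ty":0,"tz":0,"roll":0,"jaw":0.1},{"tx":0,"ty":0,"tz":0,"roll":0,"jaw":0.7},{"tx":0,"ty":0,"tz":0,"roll":0,"jaw":0.7},{"tx":0,"ty":0,"tz":0,"roll":0,"jaw":0.7},{"tx":0,"ty":0,"tz":-4,"roll":0,"jaw":0.7},{"tx":0,"ty":0,"tz":-4,"roll":0,"jaw":0.7},{"tx":0,"ty":0,"tz":-4,"roll":0,"jaw":0.7}]'; python3 -m jog '[{"tx":0,"ty":2.5,"tz":-1.5,"roll":0,"jaw":0},{"tx":0,"ty":4.2,"tz":0,"roll":0,"jaw":0},{"tx":0,"ty":4.3,"tz":0,"roll":0,"jaw":0},{"tx":0,"ty":4.3,"tz":0,"roll":0,"jaw":0},{"tx":0,"ty":4.3,"tz":0,"roll":0,"jaw":0},{"tx":0,"ty":0,"tz":0,"roll":0,"jaw":0},{"tx":0,"ty":0,"tz":0,"roll":0,"jaw":0},{"tx":0,"ty":0,"tz":0,"roll":0,"jaw":0}]'
python3 - <<'E'
from h import *
np.set_printoptions(precision=4,suppress=True)
print(read_state()['opening'])
c=cap('side');I=c['img'][120:220,225:320];save(dict(img=cv2.resize(I,(570,600),interpolation=cv2.INTER_CUBIC)),'p14')
s=cap('scene')
for n,k in(('scene',s),('side',c),('wrist',cap('wrist'))): print(n,[(round(d['p'],2),onz(k,d['point'],.122)) for d in landmark_of(n,'guard_handle')[:1]])
for d in landmark_of('side','collar40'): print(round(d['p'],2),onz(c,d['point'],.005))
E
```

```text
time_s: 71.6
position: [0.4503, 0.1377, 0.1584]
tcp_rot: [[-0.066, 0.998, -0.002], [0.998, 0.066, -0.0], [0.0, -0.002, -1.0]]
force: [0.9, 0.8, -0.6]
opening: 0.69
grasp_force: 0.0
time_s: 72.4
position: [0.6444, 0.1507, 0.1718]
tcp_rot: [[-0.066, 0.998, -0.003], [0.998, 0.066, -0.0], [0.0, -0.003, -1.0]]
force: [-0.0, -0.2, -0.8]
opening: 0.064
grasp_force: 0.0
0.06378810812276116
scene [(0.64, array([0.6624, 0.102 , 0.122 ]))]
side [(0.88, array([0.6603, 0.1002, 0.122 ]))]
wrist [(0.88, array([0.6528, 0.1149, 0.122 ]))]
0.75 [ 0.5843 -0.2589  0.005 ]
0.68 [ 0.3157 -0.3192  0.005 ]
0.64 [0.4528 0.1975 0.005 ]
0.59 [0.4515 0.1279 0.005 ]
0.53 [ 0.5793 -0.3852  0.005 ]
0.47 [0.44   0.2901 0.005 ]
0.43 [0.6436 0.4266 0.005 ]
0.4 [ 0.621  -0.3208  0.005 ]
```

View pics/p14.png

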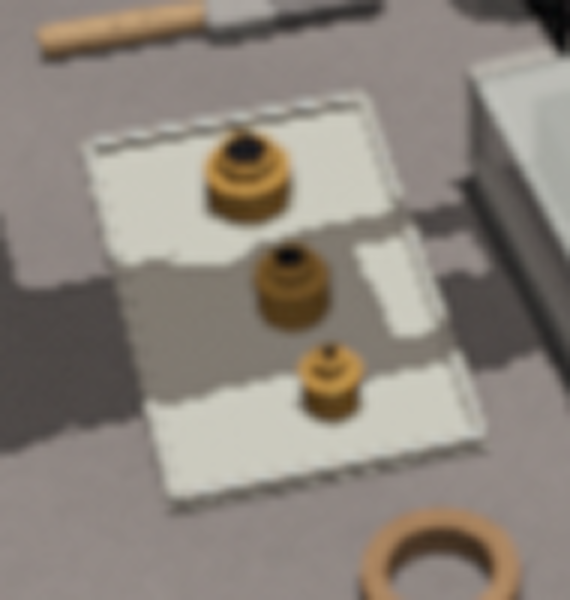

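The picture shows all three collars upright in the tray. Now I push the guard shut by its handle, from behind, with closed fingers.

```bash
python3 -m jog '[{"tx":0,"ty":0.7,"tz":0,"roll":0,"jaw":0},{"tx":0,"ty":0,"tz":3,"roll":0,"jaw":0},{"tx":0,"ty":0,"tz":2.7,"roll":0,"jaw":0},{"tx":0,"ty":0,"tz":0,"roll":0,"jaw":0},{"tx":0,"ty":0,"tz":0,"roll":0,"jaw":0},{"tx":-1,"ty":0,"tz":0,"roll":0,"jaw":0},{"tx":-0.7,"ty":0,"tz":0,"roll":0,"jaw":0},{"tx":-0.7,"ty":0,"tz":0,"roll":0,"jaw":0}]';python3 -m jog '[{"tx":-1.5,"ty":0,"tz":0,"roll":0,"jaw":0},{"tx":-2,"ty":0,"tz":0,"roll":0,"jaw":0},{"tx":-2,"ty":0,"tz":0,"roll":0,"jaw":0},{"tx":-2,"ty":0,"tz":0,"roll":0,"jaw":0},{"tx":-2,"ty":0,"tz":0,"roll":0,"jaw":0},{"tx":-2,"ty":0,"tz":0,"roll":0,"jaw":0},{"tx":-2,"ty":0,"tz":0,"roll":0,"jaw":0},{"tx":-2,"ty":0,"tz":0,"roll":0,"jaw":0}]'
```

```text
time_s: 73.55
position: [0.6562, 0.127, 0.1172]
tcp_rot: [[-0.065, 0.998, 0.003], [0.998, 0.065, 0.001], [0.001, 0.003, -1.0]]
force: [0.5, 3.0, 2.1]
opening: 0.006
grasp_force: 1.3
time_s: 74.35
position: [0.6647, -0.0286, 0.1159]
tcp_rot: [[-0.066, 0.998, -0.001], [0.998, 0.066, 0.001], [0.001, -0.001, -1.0]]
force: [-1.1, 3.9, 3.2]
opening: 0.002
grasp_force: 1.8
```

```bash
python3 -m jog '[{"tx":-1.5,"ty":0,"tz":0,"roll":0,"jaw":0},{"tx":-1.5,"ty":0,"tz":0,"roll":0,"jaw":0},{"tx":-1,"ty":0,"tz":0,"roll":0,"jaw":0},{"tx":-0.5,"ty":0,"tz":0,"roll":0,"jaw":0},{"tx":-0.4,"ty":0,"tz":0,"roll":0,"jaw":0},{"tx":0,"ty":0,"tz":0,"roll":0,"jaw":0}]';python3 -m jog '[{"tx":-0.4,"ty":0,"tz":0,"roll":0,"jaw":0},{"tx":-0.4,"ty":0,"tz":0,"roll":0,"jaw":0},{"tx":0,"ty":0,"tz":0,"roll":0,"jaw":0},{"tx":0,"ty":0,"tz":0,"roll":0,"jaw":0}]'
```

```text
time_s: 74.95
position: [0.6689, -0.0771, 0.1154]
tcp_rot: [[-0.066, 0.998, 0.001], [0.998, 0.066, -0.001], [-0.001, 0.001, -1.0]]
force: [0.2, -0.2, -0.5]
opening: 0.008
grasp_force: 0.0
time_s: 75.35
position: [0.6692, -0.0813, 0.1155]
tcp_rot: [[-0.066, 0.998, 0.0], [0.998, 0.066, 0.004], [0.004, 0.001, -1.0]]
force: [-0.1, 8.0, 0.5]
opening: 0.004
grasp_force: 4.0
```

```bash
python3 -m jog '[{"tx":-0.3,"ty":0,"tz":0,"roll":0,"jaw":0},{"tx":0,"ty":0,"tz":0,"roll":0,"jaw":0},{"tx":0,"ty":0,"tz":0,"roll":0,"jaw":0},{"tx":0,"ty":0,"tz":0,"roll":0,"jaw":0}]';python3 -m jog '[{"tx":1,"ty":0,"tz":0,"roll":0,"jaw":0},{"tx":1.5,"ty":0,"tz":0,"roll":0,"jaw":0},{"tx":0,"ty":0,"tz":-4,"roll":0,"jaw":0},{"tx":0,"ty":0,"tz":-4,"roll":0,"jaw":0},{"tx":0,"ty":0,"tz":-4,"roll":0,"jaw":0},{"tx":0,"ty":0,"tz":0,"roll":0,"jaw":0},{"tx":0,"ty":0,"tz":0,"roll":0,"jaw":0}]'
python3 - <<'E'
from h import *
np.set_printoptions(precision=4,suppress=True)
C={n:cap(n) for n in('scene','side')}
print({n:[onz(C[n],d['point'],.122) for d in landmark_of(n,'guard_handle')[:1]] for n in C})
print([(round(d['p'],2),onz(C['side'],d['point'],.005)) for d in landmark_of('side','collar40')])
E
```

```text
time_s: 75.75
position: [0.6692, -0.0815, 0.1155]
tcp_rot: [[-0.066, 0.998, -0.0], [0.998, 0.066, 0.009], [0.009, 0.0, -1.0]]
force: [0.3, 15.0, 1.1]
opening: 0.005
grasp_force: 7.0
time_s: 76.45
position: [0.6682, -0.0625, 0.2372]
tcp_rot: [[-0.066, 0.998, 0.003], [0.998, 0.066, -0.002], [-0.002, 0.003, -1.0]]
force: [-1.1, -0.2, -0.4]
opening: 0.007
grasp_force: 0.0
{'scene': [array([ 0.6739, -0.0923,  0.122 ])], 'side': [array([ 0.6728, -0.1053,  0.122 ])]}
[(0.79, array([ 0.5855, -0.3953,  0.005 ])), (0.66, array([0.452 , 0.2913, 0.005 ])), (0.65, array([ 0.58  , -0.2579,  0.005 ])), (0.52, array([0.4591, 0.208 , 0.005 ])), (0.52, array([ 0.3129, -0.3244,  0.005 ])), (0.44, array([0.4524, 0.1324, 0.005 ]))]
```

```bash
python3 -c "
from rig import *
print(hand_in())"
```

```text
the job is handed in; nothing more can be done
None
```

I opened the guard fully, measured the 48, 40 and 32 mm collars in that order (56 mm absent; about 4–5 N each), stood all three upright in the tray, slid the guard shut to its stop and handed in at about 76 s; no score came back.

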